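Load the shaking block heater and lock the blocks in

ROBOT

A 6-joint arm with a two-finger parallel gripper is mounted at the origin on a cart in front of the work surface, level with it; the furniture and walls round the work are solid. World frame = base frame: x ahead of the robot, y to its left, z up, the work surface at z = 0. Lengths are in m, angles in degrees, forces in N, time in s.
With the tool pointing down it reaches from about 0.4 to 0.825 m from the base axis. Payload 7 kg.
Tool frame: the origin (TCP) lies on the front face of the gripper's body, between the roots of the fingers; the fingertips stand 66 mm ahead of it and the grasp point (between the pads) lies 47 mm ahead of it; z points along the fingers, y is the line along which they close (so a half turn about z gives the same grasp; the last joint's range is limited). The gripper opens to 88 mm and grips with 3 to 60 N. Pads are 19 mm wide; open, the fingers measure 130 mm over their backs; the gripper's body (78 mm by 193 mm) begins 47 mm behind the grasp point.
Start: joints at [83.658, 20.546, 0.682, 0, -70.136, -16.507], TCP at [0.262, 0.622, 0.292] pointing down, gripper open.
Joint ranges: [-176.03, 176.03], [-82.01, 121.73], [-58.28, 71.71], [-173.87, 95.51], [-174.79, -0.11], [-173.66, 173.66]. Speed limits (degrees/s): [136.94, 136.94, 172.46, 180, 180, 180].

INTERFACE

Orientations are given as [roll, pitch, yaw] about the fixed x, y, z axes, in that order (R = Rz(yaw) Ry(pitch) Rx(roll)).
In Python, from plant import ctrl gives the robot as it stands.
- The arm moves only by the tool send_rows, never from a script. Its argument "deltas" is a list of rows, each a list of 2 entries, a list of its own where there are three numbers: the shift along the tool's x, y, z each as a share of 800 mm, from -1 to 1, then the turn about the tool's z as a share of 90 degrees, from -1 to 1. A call has exactly 5 rows; each row is the pose to reach, as a shift and turn from the pose commanded when the call began, along the tool's axes at that moment; what a row does not reach only later rows make up. A row lasts 1/12 s, in which the tool goes at most 41.7 mm and 7.16 degrees, less where a joint would pass 70% of its speed; a pose out of reach is approached as far as the arm can. A call with a number of a shift or a turn outside -1 to 1 is refused whole. A call with a gripper value outside its range is refused whole. "gripper" is the opening, from 0 (shut) to 1 (fully open), set as the call begins (left out, the last holds). The fingers move at their own pace and stop on an object; the grip force is fixed at half the most. Time passes only in rows, so rows that repeat a pose let the fingers close, or fill a call up. It gives the time, the measured TCP pose, the force, the opening and the grip force at its end, in the units of the state.
- ctrl.get_obs(): the state, without advancing time (a new reading comes with each control period).
- ctrl.snapshot(name): name is "scene" or "top" or "wrist"; returns a dict with "color" (420x560x3 uint8, red, green, blue), "vertical_fov" (degrees; the focal length in pixels is half the picture's height over the tangent of half this angle, whatever the lens; pixels are square), "cx", "cy" (the principal point, pixels), "k1" (the pictures are not rectified: a ray, as slopes to the right and down, at radius r is drawn at 1 + k1 r^2 times it, then the intrinsics apply), "rvec" (rotation vector, rad) and "tvec" (3), from world to camera coordinates, as OpenCV has them. Camera axes: x right, y down, z forward; pixel columns grow to the right and rows downward; lengths in m; the calibration is good to about 2 mm. A picture is of the moment at which its call begins. There is no depth.
- ctrl.close_job(): hands the job in; it is judged then, once.
Trained networks look in a picture, given as the dict that the camera call returned (one of the last four; its "shot" number tells which), for a name from the list of things; names that differ only in an ending like _2 or _b are one class to them, and where a whole thing is asked for, a point or a joint stands for the part that bears it (a point fixed in the world has none). Each returns a list of dicts, best first, with "conf" (0 to 1); they miss things now and then, are a little off and sometimes report something else, mostly with a low value. They report only what shows in the picture. A call takes as long as a camera call. They do not tell look-alikes from the thing itself.
- ctrl.boxes_of(picture, thing): "xy" ([column, row] as shares, 0 to 1, of the picture: columns of its width, rows of its height, amid what is visible of it).
- ctrl.cut_out(picture, thing): "pixels" (420x560 bool, what is visible of it) and "xy" ([column, row] as shares, 0 to 1, of the picture: columns of its width, rows of its height, amid what is visible of it).
The state is a dict: "clock": time; "joint_pos": joint angles; "qvel": joint speeds; "tau": joint torques, N m; "tool_pos": TCP position; "orientation": TCP orientation; "force": force on the tool from outside, world axes, zero at the start; "moment": the same for the moment, N m; "opening": finger opening in m; "gripper_force": force on a finger pad.
Only numpy, scipy, OpenCV 4.12 (cv2) and the standard library are available. Lean on these libraries where they do the work, as an engineer would, in place of code of your own. Each camera call takes 0.05 s, during which the arm holds its last target. There are 200 camera calls.

TASK

Set the block heater up for the next run: pull its retainer knob fully out, and bring every metal tube block that stands on end on the bench to it. Tip each one over the front edge of the heating plate so that it lies in a bay of its own with its wells facing up, and push it back until it is fully home against the stop; then push the retainer knob fully home so the tabs hold the blocks in. Do not knock over the bottles standing nearby.

Things in the scene. Friction and masses are not known exactly. Their poses are not given: they have to be found in the camera images.
- heater: low block heater, fixed to the bench; origin under its middle on the bench, x to its back, y to its left, z up. Aluminium heating plate 230 mm wide, top 14 mm above the bench, reaching from its front edge at x = -52 mm back to the stop at x = +49 mm, which is the front of the white control housing (36 mm deep, 62 mm tall)
- front_edge (a point): middle of the plate's front top edge, 14 mm above the bench; axes as the heater's. A square upright step that runs 115 mm to either side along y: the fence over which blocks are tipped
- bay_left (a point): left one of three bays 60 mm wide (centres at heater y = +70, 0, -70 mm), between ribs 10 mm wide that stand 24 mm above the plate from heater x = -27 mm to the stop. The point on the plate under the centre of a block that lies fully home (heater x = +9 mm, 14 mm above the bench); axes as the heater's
- bay_mid (a point): the same point of the middle bay (heater y = 0)
- bay_right (a point): the same point of the right bay (heater y = -70 mm)
- retainer (a joint): retainer slide, m: 0 = knob home, 0.033 = fully out (knob moves along heater +y). Its 3 tabs (6 mm along x, 10 mm along y, 12 mm above the plate, heater x = -41 to -35 mm) stand before the bay middles at 0 and before the ribs at 0.033, leaving the bays open; they clear a block fully home by 4 mm. A spring detent holds both ends: up to 8 N to move, past halfway it draws to the nearer end
- knob (a point): middle of the black pull knob at the heater's left end: a cylinder 30 mm in diameter, 22 mm long along heater y, at heater x = -58 mm, axis 34 mm above the bench; a steel lug (20 mm wide, top 48 mm above the bench) stands 8 mm from its inner end, where it sits on a 14 mm neck. Moves with the retainer; axes as the heater's
- block_1: smooth, slippery aluminium tube block (friction 0.3 to 0.46), 0.3 to 0.5 kg, 44 x 50 x 80 mm along its x, y, z; six large wells in its -x face (50 x 80 mm). Origin: its centre. Stands on end before the heater, wells roughly towards the operator. Lying in a bay wells up: its -x points up, its z lies front to back, centre 22 mm above the plate. May be absent
- block_2: like block_1 but with twelve smaller wells; may be absent. Left of the blocks stands a microscope fixed to the bench, 410 mm tall with its eyepieces, which fills the bench from x = 0.19 to 0.54 m and y = -0.13 to 0.10 m (robot base frame): go over it or keep clear
- block_3: like block_2; may be absent. Behind the microscope and left of the heater's back stands a slide cabinet fixed to the bench, 135 mm tall, from x = 0.61 to 0.84 m and y = -0.23 to 0.06 m (robot base frame)
- wash_bottle_1: white squeeze bottle with a red cap, 65 mm wide, 181 mm tall, loose, to the right of the heater; origin: centre of its underside
- reagent_bottle: brown bottle, 62 mm across, 140 mm tall, loose, behind the heater; origin: centre of its underside
- stain_bottle: brown bottle, 46 mm across, 105 mm tall, loose, to the right of the heater; origin: centre of its underside
Mind the look-alikes: they are no part of the job. What is shaped like the block_3 but green is not meant. Leave any orange look-alike of the block_1 alone.

How it is judged (in metres and radians):
On the way, in this order (a step that is already met when the one before it is completed fails the run):
1. the retainer knob is pulled fully out (value of joint retainer above 0.03 m), for 0.2 s.
2. a block is seen leaning over the front edge, on its way down onto the plate, the retainer out (((angle between block_1's own z axis and vertical between 0.4 and 1.3 rad and x of block_1 in the frame of front_edge between -0.04 and 0.045 m and z of block_1 in the frame of front_edge between 0.015 and 0.06 m) or (angle between block_2's own z axis and vertical between 0.4 and 1.3 rad and x of block_2 in the frame of front_edge between -0.04 and 0.045 m and z of block_2 in the frame of front_edge between 0.015 and 0.06 m) or (angle between block_3's own z axis and vertical between 0.4 and 1.3 rad and x of block_3 in the frame of front_edge between -0.04 and 0.045 m and z of block_3 in the frame of front_edge between 0.015 and 0.06 m)) and value of joint retainer above 0.028 m), for 0.04 s.
3. every block lies fully home in a bay, wells up, the retainer still out (angle between each of block_1, block_2, block_3's own x axis and vertical above 3.04 rad and angle between the z axis of each of block_1, block_2, block_3 and the x axis of heater, either way round below 0.12 rad and ((x of block_1 in the frame of bay_left between -0.006 and 0.004 m and y of block_1 in the frame of bay_left between -0.01 and 0.01 m and z of block_1 in the frame of bay_left between 0.018 and 0.026 m) or (x of block_1 in the frame of bay_mid between -0.006 and 0.004 m and y of block_1 in the frame of bay_mid between -0.01 and 0.01 m and z of block_1 in the frame of bay_mid between 0.018 and 0.026 m) or (x of block_1 in the frame of bay_right between -0.006 and 0.004 m and y of block_1 in the frame of bay_right between -0.01 and 0.01 m and z of block_1 in the frame of bay_right between 0.018 and 0.026 m)) and ((x of block_2 in the frame of bay_left between -0.006 and 0.004 m and y of block_2 in the frame of bay_left between -0.01 and 0.01 m and z of block_2 in the frame of bay_left between 0.018 and 0.026 m) or (x of block_2 in the frame of bay_mid between -0.006 and 0.004 m and y of block_2 in the frame of bay_mid between -0.01 and 0.01 m and z of block_2 in the frame of bay_mid between 0.018 and 0.026 m) or (x of block_2 in the frame of bay_right between -0.006 and 0.004 m and y of block_2 in the frame of bay_right between -0.01 and 0.01 m and z of block_2 in the frame of bay_right between 0.018 and 0.026 m)) and ((x of block_3 in the frame of bay_left between -0.006 and 0.004 m and y of block_3 in the frame of bay_left between -0.01 and 0.01 m and z of block_3 in the frame of bay_left between 0.018 and 0.026 m) or (x of block_3 in the frame of bay_mid between -0.006 and 0.004 m and y of block_3 in the frame of bay_mid between -0.01 and 0.01 m and z of block_3 in the frame of bay_mid between 0.018 and 0.026 m) or (x of block_3 in the frame of bay_right between -0.006 and 0.004 m and y of block_3 in the frame of bay_right between -0.01 and 0.01 m and z of block_3 in the frame of bay_right between 0.018 and 0.026 m)) and value of joint retainer above 0.028 m), for 0.2 s.
4. the retainer knob is pushed fully home (value of joint retainer below 0.003 m), for 0.2 s.
At the end, for the whole second after the job is handed in: every block lies in a bay of its own, wells up (within 0.1 rad), square to the bay (0.12 rad), within 6 mm of fully home against the stop and at rest, and the retainer knob is within 3 mm of fully home (angle between each of block_1, block_2, block_3's own x axis and vertical above 3.04 rad and angle between the z axis of each of block_1, block_2, block_3 and the x axis of heater, either way round below 0.12 rad and ((x of block_1 in the frame of bay_left between -0.006 and 0.004 m and y of block_1 in the frame of bay_left between -0.01 and 0.01 m and z of block_1 in the frame of bay_left between 0.018 and 0.026 m) or (x of block_1 in the frame of bay_mid between -0.006 and 0.004 m and y of block_1 in the frame of bay_mid between -0.01 and 0.01 m and z of block_1 in the frame of bay_mid between 0.018 and 0.026 m) or (x of block_1 in the frame of bay_right between -0.006 and 0.004 m and y of block_1 in the frame of bay_right between -0.01 and 0.01 m and z of block_1 in the frame of bay_right between 0.018 and 0.026 m)) and ((x of block_2 in the frame of bay_left between -0.006 and 0.004 m and y of block_2 in the frame of bay_left between -0.01 and 0.01 m and z of block_2 in the frame of bay_left between 0.018 and 0.026 m) or (x of block_2 in the frame of bay_mid between -0.006 and 0.004 m and y of block_2 in the frame of bay_mid between -0.01 and 0.01 m and z of block_2 in the frame of bay_mid between 0.018 and 0.026 m) or (x of block_2 in the frame of bay_right between -0.006 and 0.004 m and y of block_2 in the frame of bay_right between -0.01 and 0.01 m and z of block_2 in the frame of bay_right between 0.018 and 0.026 m)) and ((x of block_3 in the frame of bay_left between -0.006 and 0.004 m and y of block_3 in the frame of bay_left between -0.01 and 0.01 m and z of block_3 in the frame of bay_left between 0.018 and 0.026 m) or (x of block_3 in the frame of bay_mid between -0.006 and 0.004 m and y of block_3 in the frame of bay_mid between -0.01 and 0.01 m and z of block_3 in the frame of bay_mid between 0.018 and 0.026 m) or (x of block_3 in the frame of bay_right between -0.006 and 0.004 m and y of block_3 in the frame of bay_right between -0.01 and 0.01 m and z of block_3 in the frame of bay_right between 0.018 and 0.026 m)) and value of joint retainer below 0.003 m and linear speed of each of block_1, block_2, block_3 below 0.02 m/s); the robot touches nothing.
It fails at once if a bottle nearby is knocked over (angle between any of wash_bottle_1, reagent_bottle, stain_bottle's own z axis and vertical above 0.6 rad).
Of block_1, block_2, block_3 only 2 to 3 are there at a start; the rules pass over those that are not, and their reading is None.
At some moment in a run one of block_1, block_2, block_3 may be knocked a few centimetres aside while the robot is not near it.
Once in a run the grip may slacken for a moment while it holds something.
It also fails if it takes over 210 s, if anything falls off the work surface, if the arm or the gripper's body presses on something with over 40 N, if the wrist force passes 120 N, or if a joint passes its speed limit or range.

## Working session

There is one attempt and no reset: what is moved stays moved. The work goes in short steps, Python scripts to look and compute and a tool call to move; the robot and the scene stay as the last step left them, time stands still between calls to the robot, and variables do not carry over. Pictures are saved under pics/ and viewed, at most 14 in all, crops included, and the job is handed in when it is done.

Besides the shell and the picture viewer there is one more tool, called as name([rows], argument=value, ...), one row to a line, values as JSON. send_rows: Moves the arm, as the interface text tells. Shift numbers are shares of 800 mm and turn numbers shares of 90 degrees, none past 1 either way. Its arguments: {"type":"object","properties":{"deltas":{"type":"array","items":{"type":"array"}},"gripper":{"type":"number"}},"required":["deltas"]}

```bash
mkdir -p pics; ls
cat > h.py <<'E'
import numpy as np, cv2
from plant import ctrl
def cam(s):
    h,w=s["color"].shape[:2]; f=h/2/np.tan(np.radians(s["vertical_fov"])/2)
    R=cv2.Rodrigues(np.array(s["rvec"],float))[0]; return f,R,np.array(s["tvec"],float).ravel()
def proj(s,P):
    f,R,t=cam(s); P=np.atleast_2d(P)@R.T+t; q=P[:,:2]/P[:,2:]; q=q*(1+s["k1"]*(q**2).sum(1,keepdims=True))
    return q*f+[s["cx"],s["cy"]]
def ray(s,uv):
    f,R,t=cam(s); d=(np.atleast_2d(uv)-[s["cx"],s["cy"]])/f; q=d.copy()
    for _ in range(20): q=d/(1+s["k1"]*(q**2).sum(1,keepdims=True))
    return -R.T@t, np.c_[q,np.ones(len(q))]@R
def onz(s,uv,z):
    c,d=ray(s,uv); return c+d*((z-c[2])/d[:,2:])
def save(s,n,crop=None,k=1):
    im=s["color"][:,:,::-1]
    if crop: im=im[crop[1]:crop[3],crop[0]:crop[2]]
    cv2.imwrite("pics/"+n+".png",cv2.resize(im,None,fx=k,fy=k,interpolation=cv2.INTER_CUBIC))
E
python3 - <<'E'
from h import *
o=ctrl.get_obs(); print({k:np.round(v,3).tolist() for k,v in o.items()})
for n in("scene","top"):
    s=ctrl.snapshot(n); save(s,n+"0"); f,R,t=cam(s); print(n,f,-R.T@t,R[2],s["k1"],s["shot"])
    for th in("heater","knob","block_1","block_2","wash_bottle_1","reagent_bottle","stain_bottle"):
        for d in ctrl.boxes_of(s,th):
            uv=np.array(d["xy"])*[560,420]; print(th,round(d["conf"],2),uv.round(),onz(s,uv,0.04).round(3))
print(ctrl.get_obs()["clock"])
E
```

```text
pics
{'clock': 0.0, 'joint_pos': [83.658, 20.591, 0.635, -0.021, -70.136, -16.507], 'qvel': [-0.063, -0.025, -0.026, 0.037, 0.05, -0.013], 'tau': [0.001, -58.271, 29.306, 6.998, 0.007, -0.0], 'tool_pos': [0.262, 0.622, 0.291], 'orientation': [179.906, -0.007, -22.856], 'force': [0.159, -0.225, -0.075], 'moment': [0.046, 0.037, -0.019], 'gripper_force': 0.0, 'opening': 0.088}
scene 388.4427724200566 [ 0.0804562  -0.00224877  0.93839453] [ 0.43288702 -0.13084986 -0.89190086] 0.02151639348204136 1
heater 0.59 [357. 184.] [[ 0.512 -0.359  0.04 ]]
heater 0.32 [306. 229.] [[ 0.43  -0.185  0.04 ]]
knob 0.9 [331. 199.] [[ 0.49  -0.276  0.04 ]]
knob 0.55 [307. 228.] [[ 0.431 -0.188  0.04 ]]
block_1 0.98 [366. 237.] [[ 0.365 -0.321  0.04 ]]
block_1 0.8 [111. 244.] [[0.539 0.286 0.04 ]]
block_1 0.62 [146. 261.] [[0.469 0.209 0.04 ]]
block_1 0.59 [303. 229.] [[ 0.432 -0.179  0.04 ]]
block_1 0.58 [190. 287.] [[0.373 0.122 0.04 ]]
block_2 0.98 [366. 237.] [[ 0.365 -0.321  0.04 ]]
block_2 0.8 [111. 244.] [[0.539 0.286 0.04 ]]
block_2 0.62 [146. 261.] [[0.469 0.209 0.04 ]]
block_2 0.59 [303. 229.] [
[... 452 characters left out ...]
]
knob 0.66 [320. 218.] [[ 0.5   -0.272  0.04 ]]
knob 0.38 [351. 210.] [[ 0.526 -0.358  0.04 ]]
block_1 0.92 [149. 221.] [[0.482 0.201 0.04 ]]
block_1 0.88 [117. 206.] [[0.523 0.293 0.04 ]]
block_1 0.75 [342. 267.] [[ 0.366 -0.331  0.04 ]]
block_1 0.66 [172. 259.] [[0.379 0.13  0.04 ]]
block_2 0.92 [149. 221.] [[0.482 0.201 0.04 ]]
block_2 0.88 [117. 206.] [[0.523 0.293 0.04 ]]
block_2 0.75 [342. 267.] [[ 0.366 -0.331  0.04 ]]
block_2 0.66 [172. 259.] [[0.379 0.13  0.04 ]]
wash_bottle_1 0.7 [431. 209.] [[ 0.533 -0.577  0.04 ]]
reagent_bottle 0.95 [323. 144.] [[ 0.72 -0.28  0.04]]
stain_bottle 0.84 [431. 234.] [[ 0.462 -0.572  0.04 ]]
stain_bottle 0.36 [352. 209.] [[ 0.528 -0.36   0.04 ]]
0.8
```

View pics/scene0.png

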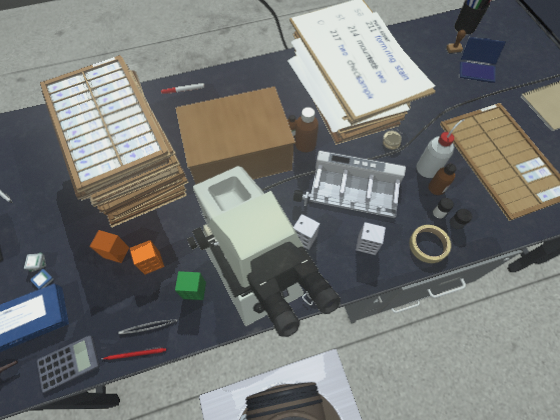

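View pics/top0.png

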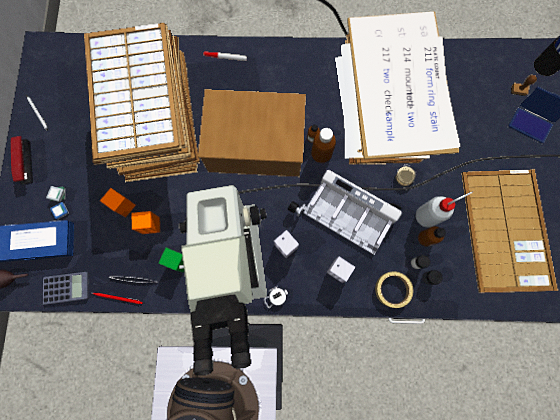

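The scene shows two silver blocks, at scene px (307,230) and (370,238). The heater is at (355,182) with its knob at (298,198). The two orange and one green look-alikes are left of the microscope. I'll raise the arm, cross over the microscope and look with the wrist camera.

send_rows([
  [[0,0,-0.04],0],
  [[0,0,-0.08],0],
  [[0,0,-0.12],0],
  [[0,0,-0.16],0],
  [[0,0,-0.2],0],
], gripper=1)

```text
clock: 1.22
tool_pos: [0.2621, 0.6217, 0.454]
orientation: [-180.0, 0.0, -22.8]
force: [0.3, 1.8, -0.5]
opening: 0.0876
gripper_force: 0.0
```

send_rows([
  [[0,0,-0.03],0],
  [[0,0,-0.06],0],
  [[0,0,-0.09],0],
  [[0,0,-0.11],0],
  [[0,0,-0.11],0],
])

```text
clock: 1.63
tool_pos: [0.2626, 0.622, 0.5445]
orientation: [-179.7, 0.0, -22.9]
force: [-0.6, -0.5, 0.5]
opening: 0.0875
gripper_force: 0.0
```

send_rows([
  [[0.032,0.029,0],0],
  [[0.063,0.058,0],0],
  [[0.095,0.087,0],0],
  [[0.127,0.115,0],0],
  [[0.158,0.144,0],0],
])

```text
clock: 2.05
tool_pos: [0.3342, 0.4652, 0.5395]
orientation: [180.0, 0.0, -22.8]
force: [1.6, 0.9, 1.5]
opening: 0.0874
gripper_force: 0.0
```

send_rows([
  [[0.032,0.029,0],0],
  [[0.063,0.058,0],0],
  [[0.095,0.087,0],0],
  [[0.127,0.115,0],0],
  [[0.158,0.144,0],0],
])

```text
clock: 2.47
tool_pos: [0.4058, 0.3098, 0.5398]
orientation: [180.0, 0.0, -22.8]
force: [1.1, -1.0, 0.0]
opening: 0.0876
gripper_force: 0.0
```

send_rows([
  [[0.032,0.029,0],0],
  [[0.063,0.058,0],0],
  [[0.095,0.087,0],0],
  [[0.127,0.115,0],0],
  [[0.158,0.144,0],0],
])

```text
clock: 2.88
tool_pos: [0.4775, 0.1546, 0.5398]
orientation: [-180.0, 0.0, -22.8]
force: [0.5, 0.1, 0.4]
opening: 0.0875
gripper_force: 0.0
```

send_rows([
  [[0.032,0.029,0],0],
  [[0.063,0.058,0],0],
  [[0.095,0.087,0],0],
  [[0.127,0.115,0],0],
  [[0.158,0.144,0],0],
])

```text
clock: 3.3
tool_pos: [0.5494, -0.0006, 0.5397]
orientation: [-180.0, 0.0, -22.8]
force: [0.7, 0.4, -0.5]
opening: 0.088
gripper_force: 0.0
```

send_rows([
  [[0.0,0.043,0],0],
  [[0.0,0.086,0],0],
  [[0.0,0.129,0],0],
  [[0.0,0.172,0],0],
  [[0.0,0.215,0],0],
])

```text
clock: 3.72
tool_pos: [0.4812, -0.1588, 0.5397]
orientation: [-180.0, 0.0, -22.8]
force: [0.8, -0.6, 0.0]
opening: 0.0878
gripper_force: 0.0
```

send_rows([
  [[0.0,0.043,0],0],
  [[0.0,0.086,0],0],
  [[0.0,0.129,0],0],
  [[0.0,0.172,0],0],
  [[0.0,0.215,0],0],
])

```text
clock: 4.13
tool_pos: [0.4143, -0.3172, 0.5399]
orientation: [-180.0, -0.0, -22.8]
force: [1.1, 0.5, 0.5]
opening: 0.0876
gripper_force: 0.0
```

Run:
```python
from h import *
s=ctrl.snapshot("wrist"); f,R,t=cam(s); print(f,-R.T@t,R[2],s["cx"],s["cy"],s["k1"])
cv2.imwrite("pics/w1.png",cv2.resize(s["color"][:,:,::-1],(800,600)))
np.save("w1.npy",s,allow_pickle=True)
t=ctrl.snapshot("top"); np.save("t1.npy",t,allow_pickle=True)
for th in("heater","knob","block_1","wash_bottle_1","reagent_bottle","stain_bottle"):
    for d in ctrl.boxes_of(s,th):
        uv=np.array(d["xy"])*[560,420]; print(th,round(d["conf"],2),uv.round(),onz(s,uv,0.04).round(3))
```

```text
364.1441369621414 [ 0.47756565 -0.34354774  0.63310305] [-0.23313134  0.09895629 -0.96739725] 281.4130926218165 201.24964614000248 -0.0061247862250022765
heater 0.8 [278.  72.] [[ 0.527 -0.358  0.04 ]]
heater 0.38 [427.  58.] [[ 0.456 -0.576  0.04 ]]
knob 0.7 [223. 102.] [[ 0.519 -0.261  0.04 ]]
block_1 0.77 [297. 179.] [[ 0.359 -0.322  0.04 ]]
block_1 0.55 [199. 174.] [[ 0.431 -0.175  0.04 ]]
wash_bottle_1 0.62 [419.  19.] [[ 0.514 -0.58   0.04 ]]
wash_bottle_1 0.47 [298. 182.] [[ 0.355 -0.321  0.04 ]]
reagent_bottle 0.47 [191.   3.] [[ 0.666 -0.277  0.04 ]]
stain_bottle 0.88 [429.  56.] [[ 0.458 -0.58   0.04 ]]
```

View pics/w1.png

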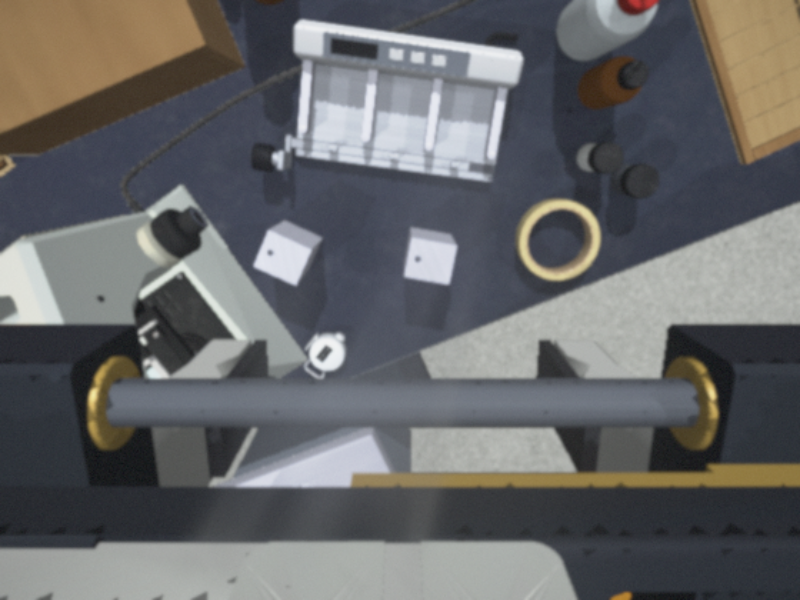

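```bash
cat >> h.py <<'E'
def boxpts(x,y,z): return np.array([[a,b,c] for a in x for b in y for c in z],float)
def place(P,x,y,yaw):
    c,s=np.cos(yaw),np.sin(yaw); return np.c_[x+c*P[:,0]-s*P[:,1], y+s*P[:,0]+c*P[:,1], P[:,2]]
def sil(s,boxes,p,K=4):
    m=np.zeros((420*K,560*K),np.uint8)
    for B in boxes:
        cv2.fillConvexPoly(m,cv2.convexHull(np.round((proj(s,place(B,*p))+.5)*K-.5).astype(np.int32)),1)
    return cv2.resize(m.astype(np.float32),(560,420),interpolation=cv2.INTER_AREA)
def fit(views,boxes,p0,sc=(.02,.02,.3)):
    from scipy.optimize import minimize
    def cost(q):
        p=np.array(q); return sum(np.abs(sil(s,boxes,p)-m).sum()/m.sum() for s,m in views)
    best=None
    for k in range(3):
        S=np.array(sc)/(2**k); p=p0 if best is None else best.x
        sx=np.array([p,p+S*[1,0,0],p+S*[0,1,0],p+S*[0,0,1]])
        best=minimize(cost,p,method="Nelder-Mead",options=dict(initial_simplex=sx,xatol=1e-4,fatol=1e-4,maxiter=150))
    return best.x,best.fun
BLK=[boxpts((-.022,.022),(-.025,.025),(0,.08))]
HEAT=[boxpts((-.052,.049),(-.115,.115),(0,.014)),boxpts((.049,.085),(-.115,.115),(0,.062))]
def near(s,thing,xy,z=.04,tol=30):
    u=proj(s,[*xy,z])[0]; L=[d for d in ctrl.cut_out(s,thing) if np.hypot(*(np.array(d["xy"])*[560,420]-u))<tol]
    return L[0]["pixels"].astype(np.float32) if L else None
E
python3 - <<'E'
from h import *
S={n:ctrl.snapshot(n) for n in("wrist","top","scene")}
for nm,th,bx,p0 in(("heater","heater",HEAT,(.522,-.36,-.42)),("A","block_1",BLK,(.36,-.323,-.2)),("B","block_2",BLK,(.432,-.177,-.5))):
    V=[]
    for n,s in S.items():
        m=near(s,th,p0[:2])
        if m is None: print(nm,n,"none"); continue
        V.append((s,m)); q=fit([(s,m)],bx,np.array(p0)); print(nm,n,q[0].round(4),np.degrees(q[0][2]).round(1),round(q[1],3))
    q=fit(V,bx,np.array(p0)); print(nm,"all",q[0].round(4),np.degrees(q[0][2]).round(1),round(q[1]/len(V),3))
save(S["wrist"],"w2",(165,5,365,155),4)
E
```

```text
heater wrist [ 0.5073 -0.3524 -0.529 ] -30.3 0.067
heater top [ 0.4655 -0.342   0.0172] 1.0 1.551
heater scene none
heater all [ 0.5081 -0.351  -0.5311] -30.4 0.83
A wrist [ 0.3596 -0.326  -0.5871] -33.6 0.046
A top [ 0.3595 -0.3246 -0.5847] -33.5 0.051
A scene none
A all [ 0.3596 -0.3255 -0.5686] -32.6 0.051
B wrist [ 0.4253 -0.1794 -0.8513] -48.8 0.033
B top [ 0.4261 -0.178  -0.8337] -47.8 0.069
B scene none
B all [ 0.4254 -0.1792 -0.85  ] -48.7 0.06
```

View pics/w2.png

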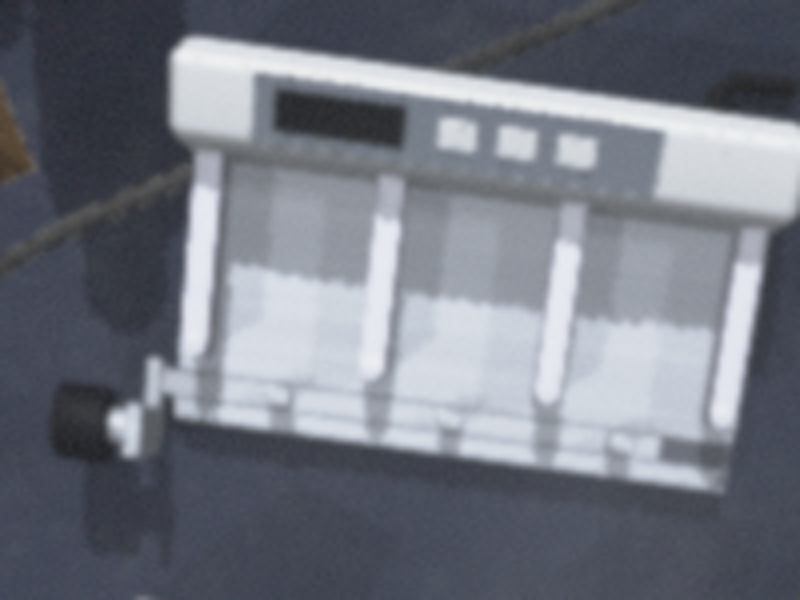

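Run:
```python
from h import *
from scipy.optimize import least_squares
S={n:ctrl.snapshot(n) for n in("wrist","top","scene")}
s=S["wrist"]
px=np.array([(176,416),(724,490),(200,355),(372,378),(547,402),(722,425)])/4-.375+[165,5]
P=np.array([(-.052,.115,.014),(-.052,-.115,.014),(-.027,.105,.038),(-.027,.035,.038),(-.027,-.035,.038),(-.027,-.105,.038)])
r=least_squares(lambda p:(proj(s,place(P,*p))-px).ravel(),(.52,-.36,-.42)); p=r.x
print(p.round(4),np.degrees(p[2]),r.fun.reshape(-1,2).round(1).tolist())
H=[(-.052,.115,.014),(-.052,-.115,.014),(-.027,.105,.038),(-.027,-.105,.038),(.085,.115,.062),(.085,-.115,.062),(-.058,.14,.034)]
H+= [(.049,.115,.062),(.049,-.115,.062)]
ims=[]
for n,c in(("top",(260,160,410,290)),("scene",(280,140,420,265))):
    im=cv2.resize(S[n]["color"][:,:,::-1],None,fx=4,fy=4,interpolation=cv2.INTER_CUBIC)
    for u in proj(S[n],place(np.array(H),*p)): cv2.circle(im,tuple(np.round(u*4+1.5).astype(int)),3,(0,0,255),1)
    for q in((.3596,-.3255,-.58),(.4254,-.1792,-.85)):
        for u in proj(S[n],place(boxpts((-.022,.022),(-.025,.025),(0,.08)),*q)): cv2.circle(im,tuple(np.round(u*4+1.5).astype(int)),2,(0,255,0),1)
    im=im[c[1]*4:c[3]*4,c[0]*4:c[2]*4]; ims.append(cv2.resize(im,(400,int(im.shape[0]*400/im.shape[1]))))
h=max(i.shape[0] for i in ims); cv2.imwrite("pics/c1.png",np.hstack([cv2.copyMakeBorder(i,0,h-i.shape[0],0,0,0) for i in ims]))
# knob
for z in(.034,.049): print(z,place(np.array([(0,0,0)]),0,0,0)[0][:0], [((np.array([[np.cos(p[2]),np.sin(p[2])],[-np.sin(p[2]),np.cos(p[2])]])@(onz(s,np.array(c)/4-.375+[165,5],z)[0][:2]-p[:2]))*1000).round(1).tolist() for c in((55,418),(112,425),(85,385),(85,458),(155,358),(150,458))])
```

```text
[ 0.5084 -0.3555 -0.5296] -30.343772573048668 [[0.1, -0.1], [0.6, -0.1], [-1.2, -0.2], [0.1, 0.1], [0.3, 0.1], [0.2, 0.3]]
0.034 [] [[-58.5, 159.2], [-58.3, 136.4], [-44.3, 148.1], [-72.6, 146.3], [-30.4, 121.4], [-69.2, 120.4]]
0.049 [] [[-57.9, 155.1], [-57.6, 132.9], [-44.0, 144.3], [-71.6, 142.6], [-30.4, 118.2], [-68.3, 117.3]]
```

View pics/c1.png

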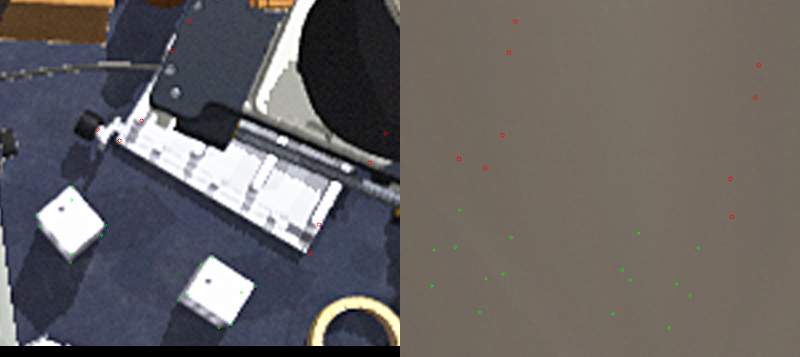

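Run:
```python
import cv2
im=cv2.imread("pics/scene0.png")[205:265,280:400]; cv2.imwrite("pics/c2.png",cv2.resize(im,None,fx=6,fy=6,interpolation=cv2.INTER_CUBIC))
```

```text
(no output)
```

View pics/c2.png

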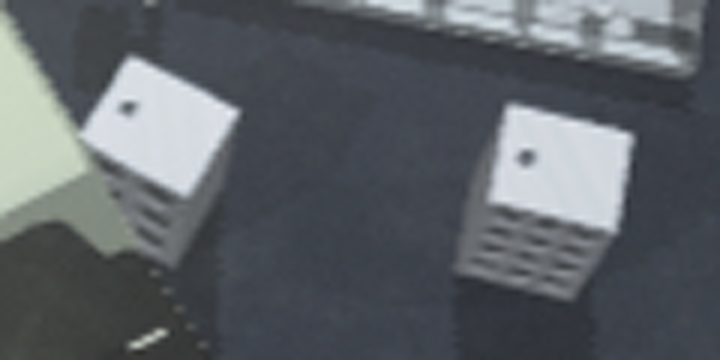

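Run:
```python
from h import *
w=np.load("w1.npy",allow_pickle=True).item(); t=np.load("t1.npy",allow_pickle=True).item()
def tri(a,b):
    c1,d1=ray(t,a);c2,d2=ray(w,b);d1=d1[0];d2=d2[0]
    k=np.linalg.lstsq(np.c_[d1,-d2],c2-c1,rcond=None)[0]; return (c1+k[0]*d1).round(3),(c2+k[1]*d2).round(3)
print("focus knob",tri((265,213),(.7*200,.7*222)))
for z in(0.0,.03,.06): print(z,onz(w,np.array([(185,187),(245,270),(305,355)])*.7,z).round(3)[:,:2].tolist())
im=np.hstack([cv2.resize(cv2.imread("pics/top0.png")[170:320,170:310],None,fx=2.8,fy=4),cv2.resize(w["color"][120:270,70:230,::-1],None,fx=2.5,fy=4)])
cv2.imwrite("pics/c3.png",cv2.resize(im,(792,600)))
```

```text
focus knob (array([ 0.499, -0.121,  0.1  ]), array([ 0.494, -0.124,  0.098]))
0.0 [[0.541, -0.087], [0.422, -0.107], [0.29, -0.127]]
0.03 [[0.538, -0.099], [0.425, -0.118], [0.299, -0.137]]
0.06 [[0.535, -0.112], [0.427, -0.129], [0.308, -0.148]]
```

View pics/c3.png

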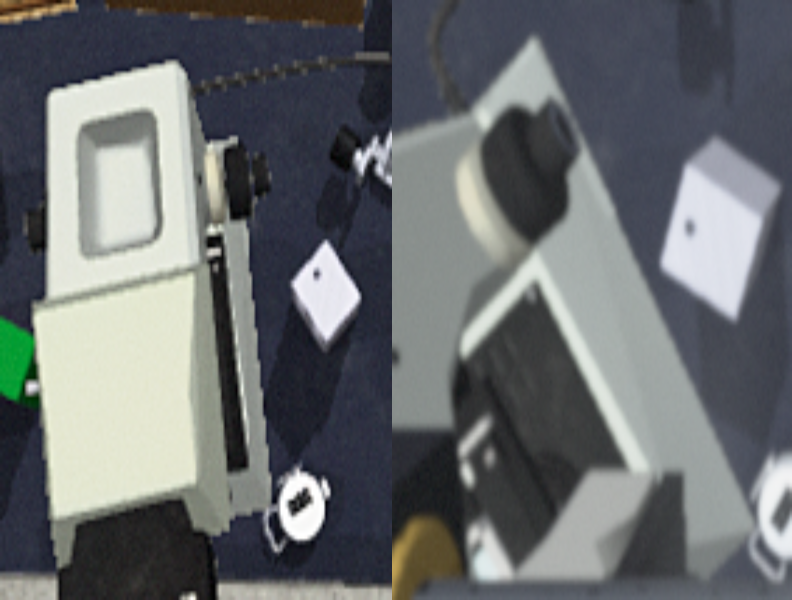

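```bash
cat >> h.py <<'E'
HP=(.5084,-.3555,np.radians(-30.34))
def h2w(x,y): return place(np.array([[x,y,0.]]),*HP)[0][:2]
def w2h(x,y):
    c,s=np.cos(HP[2]),np.sin(HP[2]); d=np.array([x,y])-HP[:2]; return np.array([c*d[0]+s*d[1],-s*d[0]+c*d[1]])
def mv(xy,z,yaw,cur=None):
    "shares [dx,dy,dz],turn from current pose; yaw deg"
    o=ctrl.get_obs(); p=np.array(o["tool_pos"]); y0=o["orientation"][2]
    if cur is not None: p=np.array(cur[:3]); y0=cur[3]
    a=np.radians(y0); d=np.array([*xy,z])-p
    dt=-((yaw-y0+180)%360-180)
    s=np.array([np.cos(a)*d[0]+np.sin(a)*d[1], np.sin(a)*d[0]-np.cos(a)*d[1], -d[2]])/.8
    print("shift",s.round(4).tolist(),"turn",round(dt/90,4),"mm",round(np.linalg.norm(d)*1000,1),"rows",round(max(np.linalg.norm(d)/.0417,abs(dt)/7.16),1))
E
python3 -c "
from h import *
mv(h2w(-.060,.100),.25,-30.34); print(h2w(-.06,.1))"
```

```text
shift [0.0681, -0.1333, 0.3627] turn 0.0831 mm 313.9 rows 7.5
[ 0.50713044 -0.23888787]
```

send_rows([
  [[0.014,-0.027,0.03],0.017],
  [[0.028,-0.054,0.06],0.034],
  [[0.042,-0.081,0.09],0.051],
  [[0.056,-0.108,0.12],0.068],
  [[0.068,-0.133,0.15],0.083],
], gripper=0)

```text
clock: 5.7
tool_pos: [0.5077, -0.2382, 0.4191]
orientation: [-180.0, -0.0, -30.4]
force: [0.5, -0.7, -0.3]
opening: 0.0596
gripper_force: 0.0
```

send_rows([
  [[0,0,0.04],0],
  [[0,0,0.08],0],
  [[0,0,0.13],0],
  [[0,0,0.17],0],
  [[0,0,0.2127],0],
])

```text
clock: 6.12
tool_pos: [0.5068, -0.239, 0.2487]
orientation: [-180.0, -0.0, -30.3]
force: [1.3, -1.0, -0.3]
opening: 0.0267
gripper_force: 0.0
```

Run:
```python
from h import *
s=ctrl.snapshot("wrist"); np.save("w3.npy",s,allow_pickle=True)
cv2.imwrite("pics/w3.png",cv2.resize(s["color"][:,:,::-1],(800,600),interpolation=cv2.INTER_CUBIC)); o=ctrl.get_obs(); print(o["opening"],o["tool_pos"],w2h(*o["tool_pos"][:2]))
```

```text
0.0227308355528828 [ 0.50373957 -0.23795652  0.24143621] [-0.06339692  0.09909097]
```

View pics/w3.png

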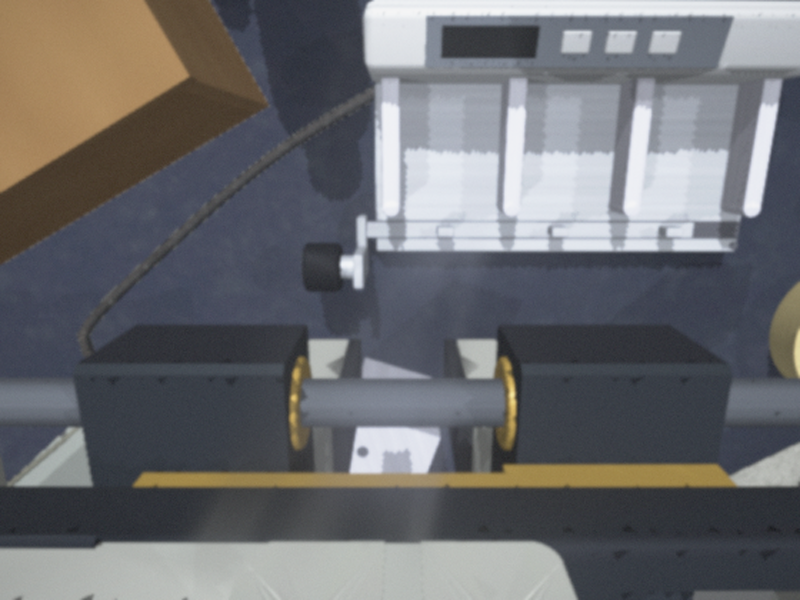

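Run:
```python
from h import *
from scipy.optimize import least_squares
w=np.load("w3.npy",allow_pickle=True).item(); k=.7
px=np.array([(377.5,250),(736,251),(390,214),(512,215),(634,214),(752,215)])*k-.15
P=np.array([(-.052,.115,.014),(-.052,-.115,.014),(-.027,.105,.038),(-.027,.035,.038),(-.027,-.035,.038),(-.027,-.105,.038)])
r=least_squares(lambda p:(proj(w,place(P,*p))-px).ravel(),HP); p=r.x
print(p.round(4),np.degrees(p[2]),r.fun.reshape(-1,2).round(1).tolist())
import h; h.HP=tuple(p)
for nm,c,z in(("knob out",(303,266),.034),("knob in",(342,266),.034),("lug out top",(356,270),.048),("lug in top",(368,270),.048),("lug front",(362,289),.048),("knobf",(322,290),.034),("knobb",(322,243),.034)):
    print(nm,(1000*w2h(*onz(w,np.array(c)*k-.15,z)[0][:2])).round(1))
o=ctrl.get_obs(); print(o["tool_pos"],o["orientation"],o["qvel"])
```

```text
[ 0.5087 -0.3543 -0.5309] -30.419050634848993 [[-0.2, -0.5], [0.2, -0.7], [1.4, 0.3], [0.1, -0.2], [-1.3, 0.7], [-0.3, 0.2]]
knob out [-58.7 159.1]
knob in [-58.6 135.5]
lug out top [-57.9 125.8]
lug in top [-57.9 118.8]
lug front [-69.3 122.5]
knobf [-73.7 148.2]
knobb [-44.6 147.1]
[ 0.50373957 -0.23795652  0.24143621] [179.90343795   0.545159   -30.40211546] [ -0.08046126  -0.55250813   2.79027487  -1.00226428 -10.41058003
   0.01361892]
```

```bash
sed -i 's/^HP=.*/HP=(.5086,-.3547,np.radians(-30.4))/' h.py; python3 -c "
from h import *
mv(h2w(-.060,.093),.15,-30.4,(.5071,-.2389,.25,-30.34)); mv(h2w(-.060,.093),.15,-30.4)"
```

```text
shift [-0.0001, 0.0076, 0.125] turn 0.0007 mm 100.2 rows 2.4
shift [0.0041, 0.0065, 0.1143] turn -0.0 mm 91.6 rows 2.2
```

send_rows([
  [[0.0,0.004,0.04],0],
  [[0.0,0.0076,0.08],0],
  [[0.0,0.0076,0.11],0],
  [[0.0,0.0076,0.125],0],
  [[0.0,0.0076,0.125],0],
], gripper=0)

```text
clock: 6.58
tool_pos: [0.5027, -0.2442, 0.1478]
orientation: [179.9, 0.3, -30.4]
force: [-0.8, 0.5, 0.1]
opening: 0.0005
gripper_force: 0.0
```

send_rows([
  [[0,0,0.02],0],
  [[0,0,0.04],0],
  [[0,0,0.06],0],
  [[0,0,0.0675],0],
  [[0,0,0.0675],0],
])

```text
clock: 7.0
tool_pos: [0.504, -0.2443, 0.096]
orientation: [180.0, 0.1, -30.3]
force: [0.8, -0.1, 0.5]
opening: 0.0006
gripper_force: 0.0
```

send_rows([
  [[0,0,0],0],
  [[0,0,0],0],
  [[0,0,0],0],
  [[0,0,0],0],
  [[0,0,0],0],
])

```text
clock: 7.42
tool_pos: [0.5042, -0.2443, 0.0967]
orientation: [-180.0, -0.1, -30.3]
force: [0.2, -0.2, -0.6]
opening: 0.0004
gripper_force: 0.0
```

```bash
python3 -c "
from h import *
o=ctrl.get_obs(); print(o['tool_pos'],o['force'],o['opening'],w2h(*o['tool_pos'][:2]))"
```

```text
[ 0.50420258 -0.24433348  0.09669216] [ 0.15334393 -0.20168686 -0.62399124] 0.00042613632293316 [-0.05964202  0.09296739]
```

send_rows([
  [[0,-0.006,0],0],
  [[0,-0.012,0],0],
  [[0,-0.018,0],0],
  [[0,-0.024,0],0],
  [[0,-0.03,0],0],
])

```text
clock: 7.83
tool_pos: [0.5159, -0.2237, 0.0961]
orientation: [179.9, 0.0, -30.3]
force: [-1.8, -5.6, 1.5]
opening: 0.0005
gripper_force: 2.8
```

send_rows([
  [[0,-0.004,0],0],
  [[0,-0.008,0],0],
  [[0,-0.012,0],0],
  [[0,-0.016,0],0],
  [[0,-0.016,0],0],
])

```text
clock: 8.25
tool_pos: [0.523, -0.2118, 0.0959]
orientation: [-180.0, -0.0, -30.3]
force: [0.6, 0.8, -0.7]
opening: 0.0001
gripper_force: 0.0
```

Run:
```python
from h import *
s=ctrl.snapshot("wrist"); np.save("w4.npy",s,allow_pickle=True)
cv2.imwrite("pics/w4.png",cv2.resize(s["color"][:,:,::-1],(800,600),interpolation=cv2.INTER_CUBIC)); o=ctrl.get_obs(); print(o["force"],w2h(*o["tool_pos"][:2]))
```

```text
[ 0.02495349 -1.33696886 -0.14381812] [-0.0599549   0.13022091]
```

View pics/w4.png

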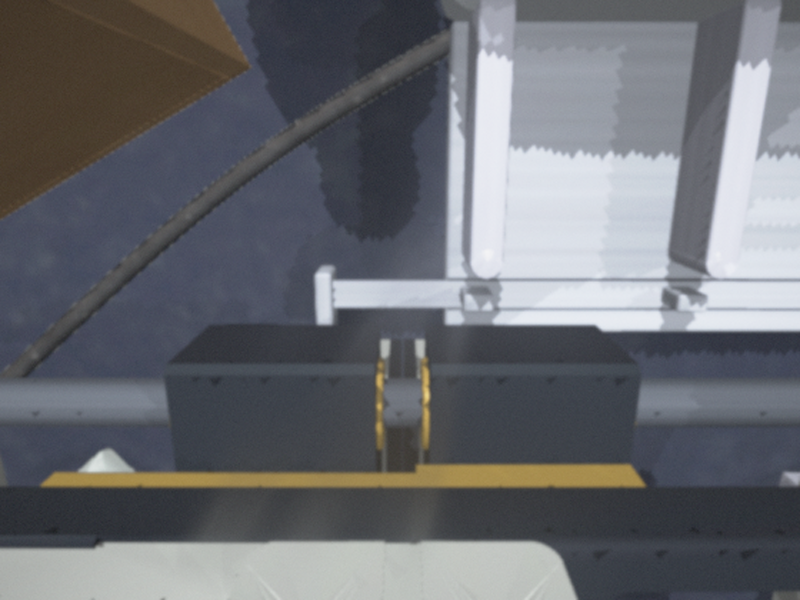

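send_rows([
  [[0,-0.0025,0],0],
  [[0,-0.005,0],0],
  [[0,-0.005,0],0],
  [[0,0.002,0],0],
  [[0,0.008,0],0],
])

```text
clock: 8.72
tool_pos: [0.519, -0.2183, 0.0959]
orientation: [180.0, 0.0, -30.3]
force: [-0.0, 0.6, -0.5]
opening: 0.0004
gripper_force: 0.0
```

send_rows([
  [[0,0,-0.03],0],
  [[0,0,-0.07],0],
  [[0,0,-0.11],0],
  [[0,0,-0.15],0],
  [[0,0,-0.18],0],
], gripper=1)

```text
clock: 9.13
tool_pos: [0.5192, -0.2188, 0.2429]
orientation: [-180.0, -0.1, -30.3]
force: [1.8, -0.4, -0.0]
opening: 0.0285
gripper_force: 0.0
```

Run:
```python
from h import *
o=ctrl.get_obs(); print(o["force"],o["tool_pos"])
t=ctrl.snapshot("top")
for nm,p0 in(("A",(.3596,-.3255,-.58)),("B",(.4254,-.1792,-.85))):
    m=near(t,"block_1",p0[:2])
    if m is not None: print(nm,[v.round(4) if hasattr(v,'round') else v for v in fit([(t,m)],BLK,np.array(p0),(.01,.01,.15))])
mv((.3596,-.3255),.25,-33)
```

```text
[ 1.77745931 -0.39629711 -0.03259212] [ 0.51922843 -0.21879649  0.24287621]
A [array([ 0.3601, -0.324 , -0.6021]), np.float64(0.0603)]
B [array([ 0.4284, -0.1787, -0.8376]), np.float64(0.0713)]
shift [-0.1054, 0.2164, -0.0095] turn 0.0295 mm 192.7 rows 4.6
```

send_rows([
  [[-0.021,0.043,0],0.006],
  [[-0.042,0.086,0],0.012],
  [[-0.063,0.13,0],0.018],
  [[-0.084,0.173,0],0.024],
  [[-0.1055,0.2164,0],0.0295],
], gripper=1)

```text
clock: 9.7
tool_pos: [0.3566, -0.3253, 0.2388]
orientation: [180.0, 0.1, -33.0]
force: [-0.3, -1.3, -0.5]
opening: 0.0736
gripper_force: 0.0
```

send_rows([
  [[0,0,0.0],0],
  [[0,0,0.01],0],
  [[0,0,0.03],0],
  [[0,0,0.05],0],
  [[0,0,0.07],0],
])

```text
clock: 10.12
tool_pos: [0.3591, -0.3245, 0.1822]
orientation: [-180.0, 0.0, -33.0]
force: [0.3, 0.6, 0.1]
opening: 0.0874
gripper_force: 0.0
```

send_rows([
  [[0,0,0.03],0],
  [[0,0,0.06],0],
  [[0,0,0.09],0],
  [[0,0,0.1025],0],
  [[0,0,0.1025],0],
])

```text
clock: 10.53
tool_pos: [0.3575, -0.3237, 0.0983]
orientation: [179.9, 0.4, -33.0]
force: [0.1, 0.6, -0.6]
opening: 0.0879
gripper_force: 0.0
```

send_rows([
  [[0,0,0],0],
  [[0,0,0],0],
  [[0,0,0],0],
  [[0,0,0],0],
  [[0,0,0],0],
], gripper=0)

```text
clock: 10.95
tool_pos: [0.3594, -0.325, 0.1028]
orientation: [-180.0, -0.1, -33.0]
force: [0.7, -0.1, 0.4]
opening: 0.0599
gripper_force: 0.0
```

send_rows([
  [[0,0,0],0],
  [[0,0,0],0],
  [[0,0,0],0],
  [[0,0,0],0],
  [[0,0,0],0],
], gripper=0)

```text
clock: 11.37
tool_pos: [0.3592, -0.3251, 0.1025]
orientation: [180.0, -0.0, -33.0]
force: [-2.1, -0.3, 6.5]
opening: 0.0495
gripper_force: 30.0
```

Run:
```python
from h import *
o=ctrl.get_obs(); print(o["force"],o["tool_pos"],o["orientation"],o["opening"],o["gripper_force"])
mv(h2w(-.078,-.07),.102+.008,-30.4)
```

```text
[-2.14482028 -0.28605522  6.47519269] [ 0.35915397 -0.32507877  0.10253006] [ 1.79998971e+02 -4.24648137e-02 -3.29716118e+01] 0.04952836554453931 30.000843107700348
shift [0.0834, 0.0212, -0.0093] turn -0.0286 mm 69.2 rows 1.7
```

send_rows([
  [[0,0,-0.005],0],
  [[0,0,-0.01],0],
  [[0.02,0.005,-0.01],-0.007],
  [[0.04,0.01,-0.01],-0.014],
  [[0.06,0.015,-0.01],-0.02],
])

```text
clock: 11.78
tool_pos: [0.393, -0.3613, 0.1103]
orientation: [-180.0, -0.0, -31.1]
force: [0.8, -0.0, -3.7]
opening: 0.0498
gripper_force: 30.0
```

send_rows([
  [[0.012,0.003,0],-0.004],
  [[0.0234,0.0062,0],-0.0086],
  [[0.0234,0.0062,0],-0.0086],
  [[0.0234,0.0062,0],-0.0086],
  [[0.0234,0.0062,0],-0.0086],
])

```text
clock: 12.2
tool_pos: [0.4054, -0.3745, 0.1097]
orientation: [-180.0, 0.1, -30.4]
force: [-1.0, -0.0, -3.7]
opening: 0.0498
gripper_force: 30.0
```

Run:
```python
from h import *
o=ctrl.get_obs(); print(o["force"],o["tool_pos"],o["orientation"][2],o["opening"],o["gripper_force"],w2h(*o["tool_pos"][:2]))
s=ctrl.snapshot("wrist"); cv2.imwrite("pics/w5.png",cv2.resize(s["color"][:,:,::-1],(800,600),interpolation=cv2.INTER_CUBIC))
```

```text
[-9.80957195e-01 -3.02819681e-03 -3.68278521e+00] [ 0.4054212  -0.37449976  0.10971674] -30.427680984571417 0.04976833640477387 29.999316930770874 [-0.07897378 -0.06928952]
```

View pics/w5.png

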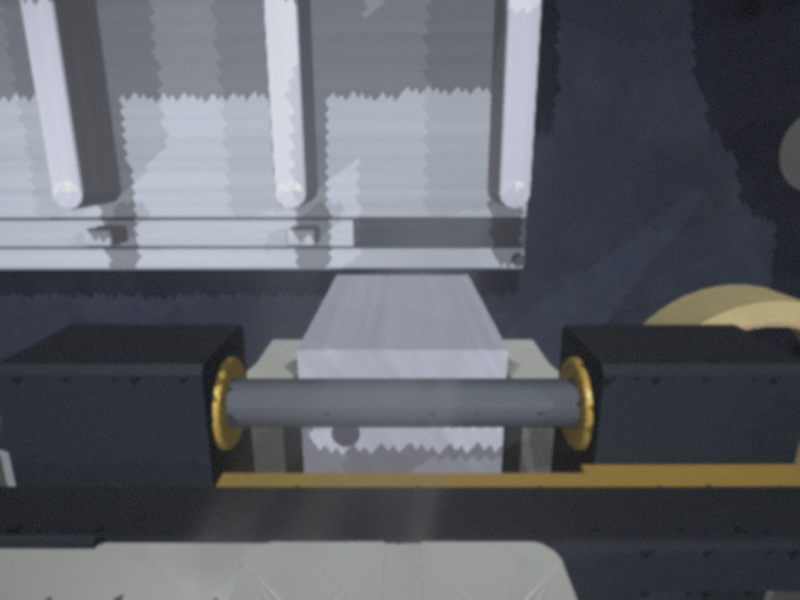

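send_rows([
  [[0,0.0005,0.003],0],
  [[0,0.0009,0.006],0],
  [[0,0.0009,0.009],0],
  [[0,0.0009,0.009],0],
  [[0,0.0009,0.009],0],
])

```text
clock: 12.67
tool_pos: [0.4057, -0.3755, 0.1027]
orientation: [-180.0, 0.0, -30.4]
force: [0.2, 0.5, -4.0]
opening: 0.0499
gripper_force: 30.0
```

send_rows([
  [[0,0,0],0],
  [[0,0,0],0],
  [[0,0,0],0],
  [[0,0,0],0],
  [[0,0,0],0],
], gripper=1)

```text
clock: 13.08
tool_pos: [0.4059, -0.3757, 0.103]
orientation: [180.0, -0.0, -30.4]
force: [-0.6, 0.1, -0.5]
opening: 0.0777
gripper_force: 0.0
```

send_rows([
  [[0,0,0],0],
  [[0,0,-0.015],0],
  [[0,0,-0.04],0],
  [[0,0,-0.07],0],
  [[0,0,-0.1],0],
], gripper=1)

```text
clock: 13.5
tool_pos: [0.4055, -0.3755, 0.1834]
orientation: [180.0, 0.1, -30.4]
force: [0.6, -0.4, 0.1]
opening: 0.0874
gripper_force: 0.0
```

Run:
```python
from h import *
o=ctrl.get_obs(); print(o["force"],o["tool_pos"],o["orientation"][2],o["opening"],w2h(*o["tool_pos"][:2]))
s=ctrl.snapshot("wrist"); m=near(s,"block_1",h2w(-.078,-.07),tol=60)
if m is not None:
    q=fit([(s,m)],BLK,np.array([*h2w(-.078,-.07),HP[2]]),(.01,.01,.15)); print(q,w2h(*q[0][:2]),np.degrees(q[0][2]))
```

```text
[ 0.55167395 -0.41794035  0.12367126] [ 0.40546776 -0.37548278  0.18337215] -30.400849357672868 0.08744576021131041 [-0.07843618 -0.07011383]
(array([ 0.40684719, -0.37562845, -0.53054744]), np.float64(0.017030201852321625)) [-0.07717269 -0.06954143] -30.39812932251379
```

send_rows([
  [[-0.012,0,0],0],
  [[-0.024,0,0],0],
  [[-0.036,0,0],0],
  [[-0.048,0,0],0],
  [[-0.055,0,0],0],
], gripper=0)

```text
clock: 14.02
tool_pos: [0.3661, -0.3524, 0.1822]
orientation: [-180.0, 0.1, -30.4]
force: [-0.7, -0.3, -1.2]
opening: 0.0597
gripper_force: 0.0
```

send_rows([
  [[0,0,0],0],
  [[0,0,0],0],
  [[0,0,0],0],
  [[0,0,0],0],
  [[0,0,0.01],0],
], gripper=0)

```text
clock: 14.43
tool_pos: [0.369, -0.354, 0.1757]
orientation: [180.0, -0.1, -30.4]
force: [0.4, -0.1, 0.1]
opening: 0.0265
gripper_force: 0.0
```

send_rows([
  [[0,0,0.015],0],
  [[0,0,0.03],0],
  [[0,0,0.045],0],
  [[0,0,0.0582],0],
  [[0,0,0.0582],0],
])

```text
clock: 14.85
tool_pos: [0.3668, -0.3528, 0.1256]
orientation: [180.0, 0.2, -30.4]
force: [0.3, -0.3, -0.0]
opening: 0.0006
gripper_force: 0.0
```

send_rows([
  [[0.005,0,0],0],
  [[0.01,0,0],0],
  [[0.015,0,0],0],
  [[0.02,0,0],0],
  [[0.025,0,0],0],
])

```text
clock: 15.27
tool_pos: [0.3855, -0.3638, 0.1287]
orientation: [-180.0, -0.0, -30.4]
force: [-1.0, 0.8, 1.1]
opening: 0.0005
gripper_force: 0.8
```

Run:
```python
from h import *
o=ctrl.get_obs(); print(o["force"],o["tool_pos"],o["orientation"][2],o["opening"],w2h(*o["tool_pos"][:2]))
```

```text
[-1.04706455  0.81815824  1.07790323] [ 0.38552294 -0.36377391  0.12866846] -30.406615179116173 0.0004972364057423617 [-0.10156394 -0.07010752]
```

send_rows([
  [[0.004,0,0],0],
  [[0.008,0,0],0],
  [[0.012,0,0],0],
  [[0.016,0,0],0],
  [[0.02,0,0],0],
])

```text
clock: 15.68
tool_pos: [0.3991, -0.3718, 0.1286]
orientation: [180.0, 0.0, -30.4]
force: [-4.0, 2.4, 9.3]
opening: 0.0008
gripper_force: 4.1
```

send_rows([
  [[0.004,0,0],0],
  [[0.008,0,0],0],
  [[0.012,0,0],0],
  [[0.016,0,0],0],
  [[0.02,0,0],0],
])

```text
clock: 16.1
tool_pos: [0.4143, -0.3806, 0.1295]
orientation: [180.0, -0.2, -30.4]
force: [0.6, -0.3, 0.4]
opening: 0.0002
gripper_force: 0.2
```

Run:
```python
from h import *
o=ctrl.get_obs(); print(o["force"],o["opening"],w2h(*o["tool_pos"][:2]))
s=ctrl.snapshot("wrist"); cv2.imwrite("pics/w6.png",cv2.resize(s["color"][:,:,::-1],(560,420),interpolation=cv2.INTER_CUBIC))
```

```text
[ 0.60571644 -0.31937644  0.35323282] 0.00015440060455695724 [-0.06819825 -0.07002546]
```

View pics/w6.png

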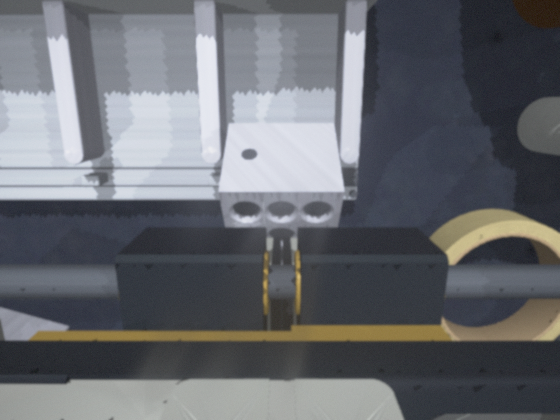

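send_rows([
  [[0.003,0,0],0],
  [[0.006,0,0],0],
  [[0.009,0,0],0],
  [[0.012,0,0],0],
  [[0.015,0,0],0],
])

```text
clock: 16.57
tool_pos: [0.4233, -0.3859, 0.1281]
orientation: [180.0, 0.0, -30.4]
force: [0.3, -0.3, 0.1]
opening: 0.0003
gripper_force: 0.0
```

Run:
```python
from h import *
o=ctrl.get_obs(); print(o["force"],o["opening"],w2h(*o["tool_pos"][:2]))
s=ctrl.snapshot("wrist"); cv2.imwrite("pics/w7.png",cv2.resize(s["color"][:,:,::-1],(560,420),interpolation=cv2.INTER_CUBIC))
```

```text
[ 0.27031875 -0.33685721  0.13342435] 0.0002827213345599128 [-0.05781359 -0.07003785]
```

View pics/w7.png

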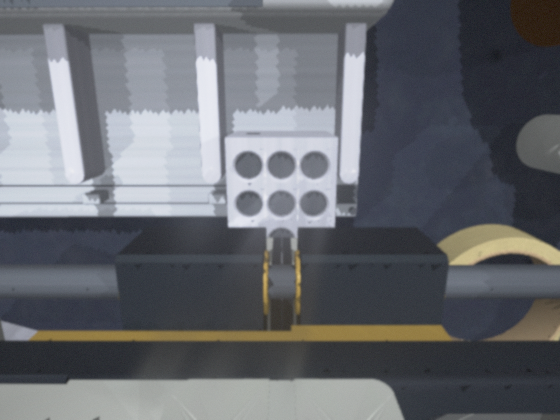

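send_rows([
  [[-0.01,0,-0.004],0],
  [[-0.022,0,-0.004],0],
  [[-0.034,0,-0.004],0],
  [[-0.046,0,-0.002],0],
  [[-0.055,0,0],0],
])

```text
clock: 17.03
tool_pos: [0.3836, -0.3626, 0.1283]
orientation: [-180.0, 0.0, -30.4]
force: [0.1, -0.1, -0.2]
opening: 0.0004
gripper_force: 0.0
```

send_rows([
  [[0,0,0],0],
  [[0,0,0.01],0],
  [[0,0,0.022],0],
  [[0,0,0.034],0],
  [[0,0,0.0375],0],
])

```text
clock: 17.45
tool_pos: [0.3845, -0.3631, 0.096]
orientation: [180.0, 0.2, -30.4]
force: [-1.2, 0.7, -0.5]
opening: 0.0001
gripper_force: 0.0
```

send_rows([
  [[0.0,0,0],0],
  [[0.009,0,0],0],
  [[0.018,0,0],0],
  [[0.027,0,0],0],
  [[0.035,0,0],0],
])

```text
clock: 17.87
tool_pos: [0.4102, -0.3782, 0.0984]
orientation: [180.0, -0.0, -30.4]
force: [-1.1, 0.2, 0.8]
opening: 0.0005
gripper_force: 1.0
```

send_rows([
  [[0.007,0,0],0],
  [[0.014,0,0],0],
  [[0.021,0,0],0],
  [[0.026,0,0],0],
  [[0.03,0,0],0],
])

```text
clock: 18.28
tool_pos: [0.4303, -0.39, 0.0983]
orientation: [180.0, 0.0, -30.4]
force: [-2.3, 1.2, 3.1]
opening: 0.0003
gripper_force: 1.6
```

Run:
```python
from h import *
o=ctrl.get_obs(); print(o["force"],o["opening"],o["tool_pos"],w2h(*o["tool_pos"][:2]))
```

```text
[-2.32757058  1.23601582  3.11797112] 0.00034449324347168923 [ 0.43034942 -0.39003166  0.09831694] [-0.04961319 -0.07007148]
```

send_rows([
  [[0.002,0,0],0],
  [[0.004,0,0],0],
  [[0.006,0,0],0],
  [[0.008,0,0],0],
  [[0.01,0,0],0],
])

```text
clock: 18.7
tool_pos: [0.4357, -0.3932, 0.098]
orientation: [180.0, 0.2, -30.4]
force: [-8.1, 6.9, 7.3]
opening: 0.0001
gripper_force: 5.2
```

send_rows([
  [[0.0006,0,0],0],
  [[0.0012,0,0],0],
  [[0.0018,0,0],0],
  [[0.0025,0,0],0],
  [[0.0025,0,0],0],
])

```text
clock: 19.12
tool_pos: [0.4358, -0.3934, 0.0977]
orientation: [180.0, 0.4, -30.4]
force: [-9.5, 7.5, 7.8]
opening: 0.0005
gripper_force: 6.1
```

Run:
```python
from h import *
o=ctrl.get_obs(); print(o["force"],w2h(*o["tool_pos"][:2]))
```

```text
[-9.50017262  7.54105648  7.81747882] [-0.0431634  -0.07022213]
```

send_rows([
  [[0.0006,0,0],0],
  [[0.0012,0,0],0],
  [[0.0018,0,0],0],
  [[0.0025,0,0],0],
  [[0.0025,0,0],0],
])

```text
clock: 19.53
tool_pos: [0.4359, -0.3936, 0.0974]
orientation: [180.0, 0.6, -30.5]
force: [-13.7, 11.0, 11.6]
opening: 0.0005
gripper_force: 8.7
```

send_rows([
  [[-0.01,0,0],0],
  [[-0.02,0,0],0],
  [[-0.03,0,-0.02],0],
  [[-0.04,0,-0.06],0],
  [[-0.05,0,-0.1],0],
])

```text
clock: 19.95
tool_pos: [0.4054, -0.3753, 0.1783]
orientation: [180.0, 0.1, -30.4]
force: [1.2, -0.2, 0.3]
opening: 0.0006
gripper_force: 0.0
```

send_rows([
  [[0,0,-0.02],0],
  [[0,0,-0.04],0],
  [[0,0,-0.06],0],
  [[0,0,-0.06],0],
  [[0,0,-0.06],0],
])

```text
clock: 20.37
tool_pos: [0.4066, -0.3759, 0.2275]
orientation: [-180.0, -0.2, -30.4]
force: [0.4, -0.6, 0.1]
opening: 0.0006
gripper_force: 0.0
```

```bash
cat >> h.py <<'E'
LIE=[boxpts((-.04,.04),(-.025,.025),(.014,.058))]
E
python3 - <<'E'
from h import *
o=ctrl.get_obs(); print(o["tool_pos"],w2h(*o["tool_pos"][:2]))
S={n:ctrl.snapshot(n) for n in("wrist","top")}
for n,s in S.items():
    p0=[*h2w(.007,-.07),HP[2]]; m=near(s,"block_1",p0[:2],tol=60)
    if m is None: print(n,None); continue
    q=fit([(s,m)],LIE,np.array(p0),(.01,.01,.1)); print(n,q[1],w2h(*q[0][:2]),np.degrees(q[0][2]))
    ys,xs=np.where(m>0); print(xs.min(),xs.max(),ys.min(),ys.max(),proj(s,np.c_[[h2w(a,b) for a in(-.031,.049) for b in(-.095,-.045)],[.058]*4]).round(1).tolist())
s=S["wrist"]; save(s,"w8",(170,0,410,200),3.3)
E
```

```text
[ 0.40663167 -0.37590045  0.22748179] [-0.07722093 -0.0698851 ]
wrist 0.014382201246917248 [ 0.00818715 -0.06926244] -30.2249275692087
244 319 18 140 [[317.4, 139.0], [247.4, 139.0], [320.3, 16.7], [244.6, 16.7]]
top 2.7039105892181396 [ 0.00044291 -0.04163791] -49.6406651788231
314 340 207 228 [[376.6, 242.1], [360.2, 232.5], [390.7, 217.2], [374.4, 207.8]]
```

View pics/w8.png

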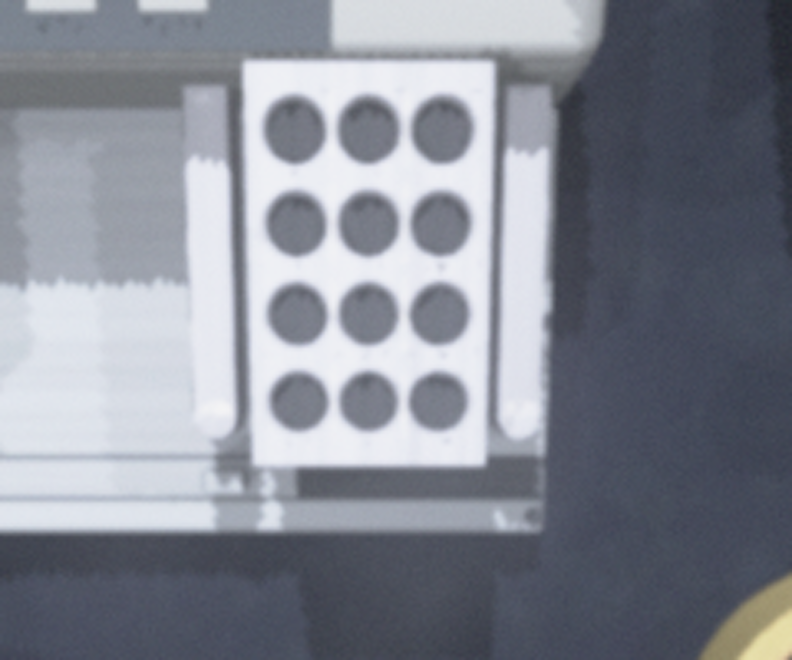

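Run:
```python
from h import *
S={n:ctrl.snapshot(n) for n in("top","wrist","scene")}
for n,s in S.items():
    for d in ctrl.cut_out(s,"block_1"):
        uv=np.array(d["xy"])*[560,420]; m=d["pixels"].astype(np.float32); p=onz(s,uv,.05)[0]
        if p[1]>-.1: continue
        q=fit([(s,m)],BLK,np.array([p[0],p[1],-.8]),(.01,.01,.3)); print(n,round(d["conf"],2),uv.round(),p.round(3),q[0].round(4),np.degrees(q[0][2]).round(1),round(q[1],3))
```

```text
wrist 0.88 [281.  76.] [ 0.482 -0.419  0.05 ] [ 0.4917 -0.4252 -0.5411] -31.0 0.393
wrist 0.63 [ 59. 305.] [ 0.421 -0.17   0.05 ] [ 0.4253 -0.1793 -0.8856] -50.7 1.048
```

Run:
```python
from h import *
print(ctrl.get_obs()["joint_pos"]); mv((.37,-.235),.35,-30.4)
```

```text
[-2.24932655e+01  1.22280987e+01 -2.01775628e+01  3.70774578e-04
 -5.76280882e+01  8.20921154e+01]
shift [-0.1276, -0.129, -0.1552] turn -0.0 mm 191.0 rows 4.6
```

send_rows([
  [[-0.01,-0.02,-0.05],0],
  [[-0.04,-0.04,-0.09],0],
  [[-0.07,-0.07,-0.12],0],
  [[-0.1,-0.1,-0.15],0],
  [[-0.1276,-0.129,-0.155],0],
], gripper=1)

```text
clock: 21.28
tool_pos: [0.3704, -0.2346, 0.354]
orientation: [-180.0, -0.3, -30.4]
force: [1.3, 0.6, 0.6]
opening: 0.0283
gripper_force: 0.0
```

send_rows([
  [[0,0,0],0],
  [[0,0,0],0],
  [[0,0,0],0],
  [[0,0,0],0],
  [[0,0,0],0],
])

```text
clock: 21.7
tool_pos: [0.37, -0.2357, 0.3494]
orientation: [180.0, 0.1, -30.5]
force: [0.1, -0.5, 0.4]
opening: 0.0615
gripper_force: 0.0
```

Run:
```python
from h import *
o=ctrl.get_obs(); print(o["tool_pos"],o["opening"])
S={n:ctrl.snapshot(n) for n in("wrist","top")}
for n,s in S.items():
    for d in ctrl.cut_out(s,"block_1"):
        uv=np.array(d["xy"])*[560,420]; m=d["pixels"].astype(np.float32); p=onz(s,uv,.05)[0]
        if p[1]>-.1: continue
        q=fit([(s,m)],BLK,np.array([p[0],p[1],-.8]),(.01,.01,.3)); print(n,round(d["conf"],2),uv.round(),p.round(3),q[0].round(4),np.degrees(q[0][2]).round(1),round(q[1],3))
mv((.4254,-.2),.29,-90)
```

```text
[ 0.3700204  -0.23567224  0.34940399] 0.061542625351099695
wrist 0.82 [208. 150.] [ 0.429 -0.178  0.05 ] [ 0.4254 -0.1797 -0.8494] -48.7 0.033
shift [0.0372, -0.0734, 0.0746] turn 0.6615 mm 88.8 rows 8.3
```

send_rows([
  [[0.012,-0.007,0.015],0.07],
  [[0.024,-0.014,0.03],0.14],
  [[0.036,-0.021,0.045],0.21],
  [[0.048,-0.028,0.06],0.28],
  [[0.06,-0.035,0.075],0.35],
], gripper=1)

```text
clock: 22.32
tool_pos: [0.4261, -0.2355, 0.2894]
orientation: [180.0, 0.0, -62.2]
force: [0.4, -0.6, -0.6]
opening: 0.0876
gripper_force: 0.0
```

send_rows([
  [[0,0,0],0.07],
  [[0,0,0],0.14],
  [[0,0,0],0.21],
  [[0,0,0],0.28],
  [[0,0,0],0.3115],
])

```text
clock: 22.73
tool_pos: [0.4256, -0.2354, 0.2898]
orientation: [179.9, 0.0, -90.3]
force: [1.3, 0.4, 0.2]
opening: 0.0875
gripper_force: 0.0
```

Run:
```python
from h import *
o=ctrl.get_obs(); print(o["tool_pos"],o["opening"],o["orientation"])
mv((.4254,-.183),.2,-90)
```

```text
[ 0.42560867 -0.23544171  0.28983501] 0.08752336030163275 [ 1.79947719e+02  2.88926015e-03 -9.03287396e+01]
shift [-0.0655, 0.0006, 0.1123] turn -0.0037 mm 104.0 rows 2.5
```

send_rows([
  [[-0.02,0,0.0],0],
  [[-0.04,0,0.02],0],
  [[-0.0655,0,0.05],0],
  [[-0.0655,0,0.08],0],
  [[-0.0655,0,0.112],0],
], gripper=1)

```text
clock: 23.15
tool_pos: [0.4258, -0.1822, 0.2001]
orientation: [-179.9, -0.0, -89.9]
force: [0.9, -0.3, -0.1]
opening: 0.0874
gripper_force: 0.0
```

send_rows([
  [[0,0,0.025],0],
  [[0,0,0.05],0],
  [[0,0,0.075],0],
  [[0,0,0.095],0],
  [[0,0,0.103],0],
])

```text
clock: 23.57
tool_pos: [0.4244, -0.1829, 0.116]
orientation: [179.8, 0.0, -90.0]
force: [-0.7, 0.3, -0.2]
opening: 0.0877
gripper_force: 0.0
```

send_rows([
  [[0,0,0],0],
  [[0,0,0],0],
  [[0,0,0],0],
  [[0,0,0],0],
  [[0,0,0],0],
], gripper=0.6)

```text
clock: 23.98
tool_pos: [0.4255, -0.1828, 0.1191]
orientation: [-180.0, -0.0, -89.9]
force: [-2.7, -0.1, 4.1]
opening: 0.0644
gripper_force: 30.0
```

Run:
```python
from h import *
o=ctrl.get_obs(); print(o["tool_pos"],o["opening"],o["orientation"],o["force"],o["gripper_force"])
```

```text
[ 0.42551198 -0.18281094  0.11913848] 0.06444540880976725 [-1.79956930e+02 -6.89521792e-03 -8.99348107e+01] [-2.68785323 -0.05319647  4.11742782] 30.003087669610977
```

send_rows([
  [[0.01,0,0],0],
  [[0.025,0,0],0],
  [[0.04,0.01,0],0],
  [[0.055,0.015,0],0],
  [[0.07,0.025,0],0],
])

```text
clock: 24.4
tool_pos: [0.4096, -0.2394, 0.1205]
orientation: [-179.5, -0.1, -89.8]
force: [2.7, 2.3, 2.0]
opening: 0.0636
gripper_force: 30.0
```

send_rows([
  [[0.012,0.007,0],0],
  [[0.024,0.014,0],0],
  [[0.036,0.02,0],0],
  [[0.045,0.025,0],0],
  [[0.05,0.025,0],0],
])

```text
clock: 24.82
tool_pos: [0.3836, -0.2793, 0.1178]
orientation: [179.8, 0.0, -90.0]
force: [-1.2, 2.9, -0.3]
opening: 0.0638
gripper_force: 30.0
```

send_rows([
  [[0,0,0],0],
  [[0,0,0],0],
  [[0,0,0],0],
  [[0,0,0],0],
  [[0,0,0],0],
], gripper=1)

```text
clock: 25.23
tool_pos: [0.3858, -0.2785, 0.1182]
orientation: [180.0, -0.0, -89.9]
force: [-0.4, -0.1, -0.2]
opening: 0.0866
gripper_force: 0.0
```

send_rows([
  [[0,0,-0.01],0],
  [[0,0,-0.05],0],
  [[0,0,-0.1],0],
  [[0,0,-0.15],0],
  [[0,0,-0.2],0],
], gripper=1)

```text
clock: 25.65
tool_pos: [0.385, -0.2785, 0.2808]
orientation: [180.0, -0.0, -89.9]
force: [1.6, -0.7, -0.2]
opening: 0.0869
gripper_force: 0.0
```

Run:
```python
from h import *
o=ctrl.get_obs(); print(o["tool_pos"],o["opening"],o["orientation"],o["force"],o["gripper_force"])
mv((.385,-.24),.38,-60)
```

```text
[ 0.3850264  -0.2784619   0.28079071] 0.08688668143473212 [ 1.79993431e+02 -6.14667467e-03 -8.99101672e+01] [ 1.56323253 -0.66554895 -0.16833423] 0.0
shift [-0.0481, -0.0, -0.124] turn -0.3323 mm 106.4 rows 4.2
```

send_rows([
  [[-0.01,0.01,-0.02],-0.078],
  [[-0.02,0.02,-0.04],-0.156],
  [[-0.03,0.03,-0.06],-0.234],
  [[-0.04,0.04,-0.075],-0.312],
  [[-0.052,0.049,-0.075],-0.39],
])

```text
clock: 26.07
tool_pos: [0.3465, -0.2372, 0.3415]
orientation: [-179.8, -0.2, -54.5]
force: [0.9, 1.4, 0.5]
opening: 0.0874
gripper_force: 0.0
```

send_rows([
  [[0,0,0],-0.066],
  [[0,0,0],-0.066],
  [[0,0,0],-0.066],
  [[0,0,0],-0.066],
  [[0,0,0],-0.066],
])

```text
clock: 26.48
tool_pos: [0.3464, -0.2373, 0.3382]
orientation: [180.0, 0.0, -49.0]
force: [-0.8, 0.1, 0.4]
opening: 0.0873
gripper_force: 0.0
```

Run:
```python
from h import *
o=ctrl.get_obs(); print(o["tool_pos"],o["orientation"][2])
S={n:ctrl.snapshot(n) for n in("wrist","top")}
for n,s in S.items():
    for d in ctrl.cut_out(s,"block_1"):
        uv=np.array(d["xy"])*[560,420]; m=d["pixels"].astype(np.float32); p=onz(s,uv,.05)[0]
        if p[1]>-.1: continue
        q=fit([(s,m)],BLK,np.array([p[0],p[1],-.8]),(.01,.01,.3)); print(n,round(d["conf"],2),uv.round(),p.round(3),q[0].round(4),np.degrees(q[0][2]).round(1),round(q[1],3))
        if n=="wrist" and q[1]<.15: mv(q[0][:2],.25,np.degrees(q[0][2])); print(w2h(*q[0][:2]))
```

```text
[ 0.34644136 -0.23728672  0.33815334] -49.043584660783445
wrist 0.94 [276.  96.] [ 0.402 -0.292  0.05 ] [ 0.4015 -0.3008 -0.0023] -0.1 0.316
```

Run:
```python
from h import *
s=ctrl.snapshot("wrist")
L=[d for d in ctrl.cut_out(s,"block_1") if d["conf"]>.3]
d=L[0]; m=d["pixels"].astype(np.float32); ys,xs=np.where(m>0); print(xs.min(),xs.max(),ys.min(),ys.max(),m.sum())
p=onz(s,np.array(d["xy"])*[560,420],.04)[0]
V={"stand":BLK,"lieX":[boxpts((-.04,.04),(-.025,.025),(0,.044))],"lieY":[boxpts((-.04,.04),(-.022,.022),(0,.05))]}
for n,b in V.items():
    r=[fit([(s,m)],b,np.array([p[0]-.01,p[1],y]),(.012,.012,.3)) for y in(-1.4,-.9,-.5,0.)]; q=min(r,key=lambda t:t[1]); print(n,q[0].round(4),np.degrees(q[0][2]).round(1),round(q[1],3))
save(s,"w9",(150,10,410,205),3)
```

```text
233 318 49 141 3916.0
stand [ 0.4016 -0.3005  0.0011] 0.1 0.307
lieX [ 0.4024 -0.291  -1.5741] -90.2 0.028
lieY [ 0.4028 -0.2908  1.5886] 91.0 0.108
```

View pics/w9.png

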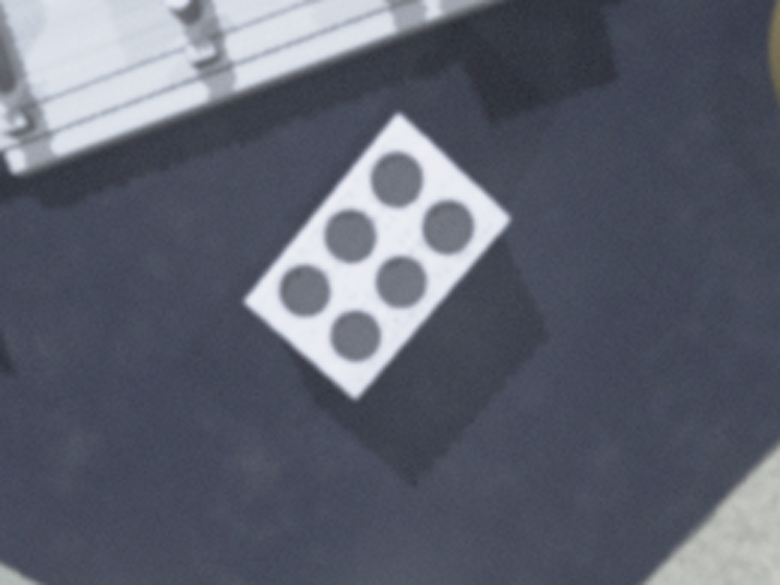

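Pics 13 and 14: the 12-well block is home in the right bay. The 6-well block toppled after I released it and now lies wells-up on the bench at about (0.402,-0.291), its long axis along world y. Its wells already face up, so I'll lift it over the front edge into the left bay.

Run:
```python
from h import *
mv((.4025,-.281),.25,-90.5)
c=h2w(-.038,.070); print(c)
```

```text
shift [0.0873, -0.017, 0.1101] turn 0.4618 mm 113.2 rows 5.8
[ 0.51124684 -0.27509476]
```

send_rows([
  [[0.018,-0.004,0.02],0.078],
  [[0.036,-0.008,0.045],0.156],
  [[0.054,-0.012,0.07],0.234],
  [[0.072,-0.015,0.09],0.312],
  [[0.0873,-0.017,0.11],0.39],
], gripper=1)

```text
clock: 27.2
tool_pos: [0.4032, -0.2814, 0.2491]
orientation: [180.0, 0.0, -84.4]
force: [0.7, 0.2, 0.7]
opening: 0.0877
gripper_force: 0.0
```

send_rows([
  [[0,0,0],0.072],
  [[0,0,0.03],0.072],
  [[0,0,0.06],0.072],
  [[0,0,0.09],0.072],
  [[0,0,0.12],0.072],
])

```text
clock: 27.62
tool_pos: [0.4026, -0.281, 0.1533]
orientation: [-180.0, -0.0, -90.5]
force: [0.4, 0.7, 0.6]
opening: 0.0875
gripper_force: 0.0
```

send_rows([
  [[0,0,0.02],0],
  [[0,0,0.04],0],
  [[0,0,0.06],0],
  [[0,0,0.07],0],
  [[0,0,0.07],0],
])

```text
clock: 28.03
tool_pos: [0.4016, -0.2807, 0.0965]
orientation: [179.8, 0.0, -90.5]
force: [-0.4, -0.6, 1.0]
opening: 0.0875
gripper_force: 0.0
```

Run:
```python
from h import *
o=ctrl.get_obs(); print(o["tool_pos"],o["opening"],o["orientation"],o["force"])
mv((.4025,-.281),.095,-90.5)
```

```text
[ 0.40158873 -0.28065591  0.09653246] 0.08748759989757332 [ 1.79800340e+02  4.95436203e-02 -9.05023041e+01] [-0.4252007  -0.58665328  1.03759782]
shift [0.0004, -0.0011, 0.0019] turn -0.0 mm 1.8 rows 0.0
```

send_rows([
  [[0,0,0.003],0],
  [[0,0,0.003],0],
  [[0,0,0.003],0],
  [[0,0,0.003],0],
  [[0,0,0.003],0],
], gripper=0)

```text
clock: 28.45
tool_pos: [0.4029, -0.281, 0.0965]
orientation: [-179.9, -0.0, -90.5]
force: [-0.6, -0.6, -0.6]
opening: 0.0598
gripper_force: 0.0
```

send_rows([
  [[0,0,0],0],
  [[0,0,0],0],
  [[0,0,0],0],
  [[0,0,0],0],
  [[0,0,0],0],
])

```text
clock: 28.87
tool_pos: [0.4025, -0.2809, 0.0962]
orientation: [-180.0, -0.0, -90.5]
force: [-1.9, 1.8, 5.8]
opening: 0.0495
gripper_force: 30.0
```

send_rows([
  [[0,0,-0.01],0],
  [[0,0,-0.03],0],
  [[0,0,-0.05],0],
  [[0,0,-0.065],0],
  [[0,0,-0.075],0],
])

```text
clock: 29.28
tool_pos: [0.4026, -0.2808, 0.157]
orientation: [-180.0, -0.0, -90.5]
force: [0.3, -0.4, -4.8]
opening: 0.0493
gripper_force: 30.0
```

Run:
```python
from h import *
o=ctrl.get_obs(); print(o["tool_pos"],o["opening"],o["gripper_force"],o["orientation"],o["force"],o["moment"])
mv(h2w(-.110,.070),.158,-30.4)
```

```text
[ 0.40258762 -0.28083236  0.15702064] 0.049318730102149336 29.99924272298813 [-1.79955429e+02 -5.49123079e-04 -9.04814576e+01] [ 0.3440145  -0.38016629 -4.81103112] [ 0.13973393 -0.13098558  0.02808786]
shift [-0.0532, -0.0578, -0.0012] turn -0.6676 mm 62.8 rows 8.4
```

send_rows([
  [[-0.008,-0.009,0],-0.06],
  [[-0.02,-0.022,0],-0.13],
  [[-0.032,-0.035,0],-0.2],
  [[-0.044,-0.048,0],-0.27],
  [[-0.0532,-0.0578,0],-0.34],
])

```text
clock: 29.7
tool_pos: [0.4494, -0.238, 0.1556]
orientation: [180.0, 0.0, -59.6]
force: [0.4, -0.2, -4.2]
opening: 0.0499
gripper_force: 30.0
```

send_rows([
  [[0,0,0],-0.07],
  [[0,0,0],-0.14],
  [[0,0,0],-0.21],
  [[0,0,0],-0.28],
  [[0,0,0],-0.3276],
])

```text
clock: 30.12
tool_pos: [0.4486, -0.2385, 0.1554]
orientation: [180.0, 0.1, -30.1]
force: [-0.5, 0.4, -4.7]
opening: 0.0497
gripper_force: 30.0
```

Run:
```python
from h import *
o=ctrl.get_obs(); print(o["tool_pos"],o["opening"],o["gripper_force"],o["orientation"],o["force"])
mv(h2w(-.039,.070),.125,-30.4)
dz=o["tool_pos"][2]-.097
s=ctrl.snapshot("wrist")
for d in ctrl.cut_out(s,"block_1")[:3]:
    m=d["pixels"].astype(np.float32); ys,xs=np.where(m>0); print(d["conf"],xs.min(),xs.max(),ys.min(),ys.max())
    for y in(ys.min()+3,ys.min()+15,ys.min()+30): r=np.where(m[y]>0)[0]; print(y,r.min(),r.max())
P=np.c_[[h2w(-.110+.01+a,.07+b) for a in(-.04,.04) for b in(-.025,.025)],[dz+.044]*4]; print(proj(s,P).round(1).tolist())
```

```text
[ 0.44856436 -0.23846013  0.15537522] 0.04971519436295511 29.99748319387436 [ 1.79986576e+02  8.30877597e-02 -3.00654198e+01] [-0.52172411  0.3554738  -4.66857932]
shift [0.0895, 0.0004, 0.038] turn 0.0037 mm 77.8 rows 1.9
0.75 470 559 0 90
3 492 559
15 490 559
30 487 559
0.74 218 345 141 330
144 230 333
156 218 345
171 220 343
[[336.4, 327.4], [227.0, 326.8], [345.3, 152.1], [220.5, 151.4]]
```

send_rows([
  [[0.015,0,0],0.0037],
  [[0.035,0,0],0.0037],
  [[0.055,0,0],0.0037],
  [[0.075,0,0],0.0037],
  [[0.0888,0.0,0],0.0037],
])

```text
clock: 30.63
tool_pos: [0.5113, -0.2752, 0.1555]
orientation: [180.0, 0.0, -30.9]
force: [0.8, -0.2, -3.2]
opening: 0.0497
gripper_force: 30.0
```

send_rows([
  [[0,0,0],0],
  [[0,0,0.01],0],
  [[0,0,0.02],0],
  [[0,0,0.03],0],
  [[0,0,0.035],0],
])

```text
clock: 31.05
tool_pos: [0.509, -0.2741, 0.126]
orientation: [180.0, 0.1, -30.8]
force: [-1.0, -0.3, -5.2]
opening: 0.0499
gripper_force: 30.0
```

Run:
```python
from h import *
o=ctrl.get_obs(); print(o["tool_pos"],w2h(*o["tool_pos"][:2]),o["opening"],o["gripper_force"],o["orientation"],o["force"])
```

```text
[ 0.50898356 -0.27410094  0.12604808] [-0.04045502  0.06971189] 0.04987732700090032 29.999121129512787 [ 1.79968061e+02  1.47125628e-01 -3.07575462e+01] [-1.02440921 -0.30025483 -5.15246481]
```

send_rows([
  [[0.001,0,0.005],-0.004],
  [[0.001,0,0.01],-0.004],
  [[0.001,0,0.014],-0.004],
  [[0.001,0,0.018],-0.004],
  [[0.001,0,0.018],-0.004],
])

```text
clock: 31.47
tool_pos: [0.5108, -0.2749, 0.1128]
orientation: [180.0, 0.0, -30.4]
force: [-0.3, -0.7, -5.2]
opening: 0.05
gripper_force: 30.0
```

send_rows([
  [[0,0,0.001],0],
  [[0,0,0.002],0],
  [[0,0,0.003],0],
  [[0,0,0.003],0],
  [[0,0,0.003],0],
])

```text
clock: 31.88
tool_pos: [0.5111, -0.2751, 0.1111]
orientation: [-180.0, -0.0, -30.4]
force: [-0.6, -0.4, -5.1]
opening: 0.0493
gripper_force: 30.0
```

send_rows([
  [[0,0,0.0005],0],
  [[0,0,0.001],0],
  [[0,0,0.0015],0],
  [[0,0,0.0015],0],
  [[0,0,0.0015],0],
])

```text
clock: 32.3
tool_pos: [0.5111, -0.275, 0.1102]
orientation: [-180.0, -0.0, -30.4]
force: [-1.4, 2.4, 1.4]
opening: 0.0498
gripper_force: 30.0
```

send_rows([
  [[0,0,0],0],
  [[0,0,0],0],
  [[0,0,0],0],
  [[0,0,0],0],
  [[0,0,0],0],
], gripper=0.8)

```text
clock: 32.72
tool_pos: [0.5113, -0.2751, 0.1099]
orientation: [-180.0, -0.0, -30.4]
force: [-0.2, -0.5, -0.0]
opening: 0.0696
gripper_force: 0.0
```

send_rows([
  [[0,0,-0.01],0],
  [[0,0,-0.03],0],
  [[0,0,-0.05],0],
  [[0,0,-0.06],0],
  [[0,0,-0.06],0],
])

```text
clock: 33.13
tool_pos: [0.5123, -0.2754, 0.1603]
orientation: [-179.9, -0.2, -30.3]
force: [0.3, 0.3, 0.6]
opening: 0.0701
gripper_force: 0.0
```

send_rows([
  [[-0.015,0,0],0],
  [[-0.035,0,0],0],
  [[-0.055,0,0],0],
  [[-0.075,0,0],0],
  [[-0.08,0,0],0],
], gripper=0)

```text
clock: 33.55
tool_pos: [0.4534, -0.2418, 0.1571]
orientation: [180.0, 0.1, -30.4]
force: [-1.3, 0.1, 0.0]
opening: 0.0421
gripper_force: 0.0
```

send_rows([
  [[0,0,0],0],
  [[0,0,0],0],
  [[0,0,0],0],
  [[0,0,0],0],
  [[0,0,0],0],
])

```text
clock: 33.97
tool_pos: [0.4563, -0.2429, 0.1576]
orientation: [180.0, 0.0, -30.4]
force: [-0.5, 0.3, -0.2]
opening: 0.0091
gripper_force: 0.0
```

Run:
```python
from h import *
o=ctrl.get_obs(); print(o["tool_pos"],w2h(*o["tool_pos"][:2]),o["opening"],o["orientation"],o["force"])
s=ctrl.snapshot("wrist")
for d in ctrl.cut_out(s,"block_1")[:3]:
    m=d["pixels"].astype(np.float32); ys,xs=np.where(m>0); print(d["conf"],xs.min(),xs.max(),ys.min(),ys.max())
    p=onz(s,np.array(d["xy"])*[560,420],.05)[0]; q=fit([(s,m)],LIE,np.array([*p[:2],HP[2]]),(.01,.01,.1)); print(q[1],w2h(*q[0][:2]),np.degrees(q[0][2]))
mv(h2w(-.1,.07),.098,-30.4)
```

```text
[ 0.45633966 -0.24293532  0.15762829] [-0.10163196  0.06995307] 0.00906575509006464 [ 1.79993844e+02  7.64108359e-03 -3.03760069e+01] [-0.53656095  0.25347327 -0.22772732]
0.56 230 333 7 172
0.01472488883882761 [-0.02708219  0.07044376] -30.35027919444162
0.56 465 559 0 105
0.01468085777014494 [ 0.00788618 -0.07584036] -30.24707039751999
shift [0.0023, -0.0001, 0.0745] turn 0.0003 mm 59.6 rows 1.4
```

send_rows([
  [[0,0,0.02],0],
  [[0,0,0.045],0],
  [[0,0,0.065],0],
  [[0,0,0.0745],0],
  [[0,0,0.0745],0],
], gripper=0)

```text
clock: 34.48
tool_pos: [0.455, -0.2426, 0.0966]
orientation: [179.9, 0.2, -30.4]
force: [-0.8, 0.1, 0.1]
opening: 0.0
gripper_force: 0.0
```

send_rows([
  [[0.008,0,0],0],
  [[0.018,0,0],0],
  [[0.026,0,0],0],
  [[0.034,0,0],0],
  [[0.042,0,0],0],
])

```text
clock: 34.9
tool_pos: [0.4848, -0.2599, 0.0986]
orientation: [180.0, 0.1, -30.4]
force: [-3.6, 2.9, 3.6]
opening: 0.0003
gripper_force: 2.2
```

send_rows([
  [[0.005,0,0],0],
  [[0.01,0,0],0],
  [[0.015,0,0],0],
  [[0.02,0,0],0],
  [[0.025,0,0],0],
])

```text
clock: 35.32
tool_pos: [0.5023, -0.27, 0.0982]
orientation: [180.0, 0.0, -30.4]
force: [-3.8, 2.2, 1.3]
opening: 0.0002
gripper_force: 1.9
```

send_rows([
  [[0.002,0,0],0],
  [[0.004,0,0],0],
  [[0.006,0,0],0],
  [[0.008,0,0],0],
  [[0.009,0,0],0],
])

```text
clock: 35.73
tool_pos: [0.5065, -0.2726, 0.0978]
orientation: [180.0, 0.2, -30.4]
force: [-9.0, 10.5, 8.0]
opening: 0.0003
gripper_force: 6.5
```

Run:
```python
from h import *
o=ctrl.get_obs(); print(o["tool_pos"],w2h(*o["tool_pos"][:2]),o["opening"],o["orientation"],o["force"])
```

```text
[ 0.50653516 -0.27260038  0.09781934] [-0.04332613  0.06976717] 0.00029454673878061483 [179.97055672   0.2356308  -30.39603495] [-9.00581413 10.50823371  7.98930427]
```

send_rows([
  [[0.0012,0,0],0],
  [[0.002,0,0],0],
  [[0.002,0,0],0],
  [[-0.01,0,0],0],
  [[-0.025,0,0],0],
])

```text
clock: 36.15
tool_pos: [0.4923, -0.2635, 0.0985]
orientation: [-180.0, -0.2, -30.3]
force: [-0.1, -0.3, 0.7]
opening: 0.0008
gripper_force: 0.0
```

send_rows([
  [[-0.02,0,-0.02],0],
  [[-0.04,0.01,-0.06],0],
  [[-0.055,0.03,-0.1],0],
  [[-0.055,0.05,-0.14],0],
  [[-0.055,0.07,-0.18],0],
])

```text
clock: 36.57
tool_pos: [0.4246, -0.2896, 0.2445]
orientation: [-180.0, -0.2, -30.3]
force: [0.6, -0.8, -0.2]
opening: 0.0005
gripper_force: 0.0
```

send_rows([
  [[-0.02,0.01,-0.04],0],
  [[-0.02,0.01,-0.08],0],
  [[-0.02,0.01,-0.1],0],
  [[-0.02,0.01,-0.1],0],
  [[-0.02,0.01,-0.1],0],
])

```text
clock: 36.98
tool_pos: [0.4078, -0.2885, 0.3237]
orientation: [-179.9, -0.3, -30.4]
force: [-0.4, 0.2, -1.7]
opening: 0.0002
gripper_force: 0.0
```

Run:
```python
from h import *
o=ctrl.get_obs(); print(o["tool_pos"],w2h(*o["tool_pos"][:2]),o["force"])
s=ctrl.snapshot("wrist")
for d in ctrl.cut_out(s,"block_1")[:4]:
    m=d["pixels"].astype(np.float32); ys,xs=np.where(m>0); p=onz(s,np.array(d["xy"])*[560,420],.05)[0]; q=fit([(s,m)],LIE,np.array([*p[:2],HP[2]]),(.01,.01,.1)); print(round(d["conf"],2),xs.min(),xs.max(),ys.min(),ys.max(),q[1],w2h(*q[0][:2]),np.degrees(q[0][2]))
for d in ctrl.boxes_of(s,"knob"): print("knob",d["conf"],w2h(*onz(s,np.array(d["xy"])*[560,420],.034)[0][:2]))
```

```text
[ 0.40776544 -0.28849256  0.32365246] [-0.12047439  0.00607913] [-0.35412402  0.21514225 -1.65129845]
0.86 182 246 0 87 0.009428982622921467 [0.00845684 0.07047481] -30.266339941446986
0.77 331 395 0 88 0.012880698777735233 [ 0.00839005 -0.06957138] -30.54541559995378
```

Run:
```python
from h import *
o=ctrl.get_obs(); print(o["tool_pos"],o["orientation"][2])
mv(h2w(-.047,.064),.17,-30.4)
```

```text
[ 0.40682849 -0.28805757  0.32121753] -30.363741245141522
shift [0.0932, -0.0725, 0.189] turn 0.0004 mm 178.3 rows 4.3
```

send_rows([
  [[0.02,-0.015,0.035],0],
  [[0.04,-0.03,0.075],0],
  [[0.06,-0.045,0.115],0],
  [[0.08,-0.06,0.155],0],
  [[0.0932,-0.0725,0.189],0],
], gripper=0)

```text
clock: 37.55
tool_pos: [0.5012, -0.2755, 0.1676]
orientation: [179.9, 0.1, -30.4]
force: [0.2, -1.2, -0.1]
opening: 0.0001
gripper_force: 0.0
```

send_rows([
  [[0,0,0],0],
  [[0,0,0],0],
  [[0,0,0],0],
  [[0,0,0],0],
  [[0,0,0],0],
])

```text
clock: 37.97
tool_pos: [0.5007, -0.2762, 0.1726]
orientation: [-180.0, -0.1, -30.4]
force: [0.6, 0.1, -0.5]
opening: 0.0003
gripper_force: 0.0
```

Run:
```python
from h import *
o=ctrl.get_obs(); print(o["tool_pos"],o["orientation"][2],w2h(*o["tool_pos"][:2]))
mv(h2w(-.047,.064),.086,-30.4)
s=ctrl.snapshot("wrist")
for hy in(103,33): print(proj(s,[*h2w(-.038,hy/1000),.026])[0].round())
save(s,"w10")
```

```text
[ 0.50074169 -0.27617276  0.17255653] -30.374933746641123 [-0.04651533  0.06375424]
shift [-0.0006, -0.0003, 0.1082] turn 0.0003 mm 86.6 rows 2.1
[225. 198.]
[328. 198.]
```

send_rows([
  [[-0.0006,0,0.03],0],
  [[-0.0006,0,0.06],0],
  [[-0.0006,0,0.085],0],
  [[-0.0006,0,0.093],0],
  [[-0.0006,0,0.093],0],
])

```text
clock: 38.43
tool_pos: [0.4993, -0.2756, 0.0959]
orientation: [180.0, 0.1, -30.4]
force: [0.1, 0.0, 0.0]
opening: 0.0008
gripper_force: 0.0
```

send_rows([
  [[0,0,0.004],0],
  [[0,0,0.008],0],
  [[0,0,0.012],0],
  [[0,0,0.013],0],
  [[0,0,0.013],0],
])

```text
clock: 38.85
tool_pos: [0.5003, -0.2756, 0.0865]
orientation: [-180.0, -0.0, -30.4]
force: [-0.2, -0.0, -0.5]
opening: 0.0003
gripper_force: 0.0
```

Run:
```python
from h import *
o=ctrl.get_obs(); print(o["tool_pos"],o["force"],w2h(*o["tool_pos"][:2]))
```

```text
[ 0.50029016 -0.27563684  0.08650065] [-0.16442756 -0.04686749 -0.46770067] [-0.04717598  0.063988  ]
```

send_rows([
  [[0,0.0025,0],0],
  [[0,0.005,0],0],
  [[0,0.0075,0],0],
  [[0,0.01,0],0],
  [[0,0.0125,0],0],
])

```text
clock: 39.27
tool_pos: [0.4954, -0.2841, 0.0863]
orientation: [-180.0, -0.0, -30.4]
force: [2.6, 6.8, 0.1]
opening: 0.0003
gripper_force: 2.9
```

send_rows([
  [[0,0.0025,0],0],
  [[0,0.005,0],0],
  [[0,0.0075,0],0],
  [[0,0.01,0],0],
  [[0,0.0125,0],0],
])

```text
clock: 39.68
tool_pos: [0.4905, -0.2924, 0.0863]
orientation: [-179.9, -0.0, -30.4]
force: [2.0, 5.1, 0.9]
opening: 0.0008
gripper_force: 2.6
```

Run:
```python
from h import *
o=ctrl.get_obs(); print(o["tool_pos"],o["force"],w2h(*o["tool_pos"][:2]))
```

```text
[ 0.49046245 -0.2923895   0.08630009] [2.00068552 5.12048181 0.88298049] [-0.0471751   0.04456545]
```

send_rows([
  [[0,0.0025,0],0],
  [[0,0.005,0],0],
  [[0,0.0075,0],0],
  [[0,0.01,0],0],
  [[0,0.0125,0],0],
])

```text
clock: 40.1
tool_pos: [0.4847, -0.3019, 0.0862]
orientation: [180.0, 0.0, -30.4]
force: [-0.9, -0.4, 0.3]
opening: 0.0004
gripper_force: 0.0
```

send_rows([
  [[0,0.0025,0],0],
  [[0,0.005,0],0],
  [[0,0.0075,0],0],
  [[0,0.01,0],0],
  [[0,0.0115,0],0],
])

```text
clock: 40.52
tool_pos: [0.4802, -0.3097, 0.0863]
orientation: [180.0, -0.0, -30.4]
force: [-0.1, 0.4, 0.5]
opening: 0.0006
gripper_force: 0.0
```

Run:
```python
from h import *
o=ctrl.get_obs(); print(o["tool_pos"],o["force"],w2h(*o["tool_pos"][:2]))
```

```text
[ 0.48021824 -0.30969471  0.08625369] [-0.12040501  0.38735604  0.49209835] [-0.04725385  0.02445555]
```

send_rows([
  [[0,0.0012,0],0],
  [[0,0.0025,0],0],
  [[0,0.0035,0],0],
  [[0,0.0035,0],0],
  [[0,0.0035,0],0],
])

```text
clock: 40.93
tool_pos: [0.4794, -0.3112, 0.0862]
orientation: [-179.9, -0.0, -30.4]
force: [1.7, 4.9, -0.3]
opening: 0.0006
gripper_force: 2.8
```

send_rows([
  [[0,-0.004,0],0],
  [[-0.002,-0.008,-0.005],0],
  [[-0.01,-0.008,-0.04],0],
  [[-0.04,-0.008,-0.08],0],
  [[-0.08,-0.008,-0.12],0],
])

```text
clock: 41.35
tool_pos: [0.4294, -0.2753, 0.1805]
orientation: [179.9, 0.0, -30.4]
force: [1.0, 0.5, 1.8]
opening: 0.0006
gripper_force: 0.0
```

send_rows([
  [[0,0,-0.04],0],
  [[0,0,-0.09],0],
  [[0,0,-0.14],0],
  [[0,0,-0.16],0],
  [[0,0,-0.16],0],
])

```text
clock: 41.77
tool_pos: [0.4306, -0.2759, 0.3134]
orientation: [-179.9, -0.5, -30.3]
force: [0.3, -0.1, 0.1]
opening: 0.0003
gripper_force: 0.0
```

send_rows([
  [[0,0,0],0],
  [[0,0,0],0],
  [[0,0,0],0],
  [[0,0,0],0],
  [[0,0,0],0],
])

```text
clock: 42.18
tool_pos: [0.4289, -0.2752, 0.3068]
orientation: [180.0, 0.1, -30.4]
force: [-0.3, 0.1, 0.3]
opening: 0.0009
gripper_force: 0.0
```

Run:
```python
from h import *
o=ctrl.get_obs(); print(o["tool_pos"],w2h(*o["tool_pos"][:2]),o["force"])
s=ctrl.snapshot("wrist"); save(s,"w11")
for d in ctrl.cut_out(s,"block_1")[:4]:
    m=d["pixels"].astype(np.float32); ys,xs=np.where(m>0); p=onz(s,np.array(d["xy"])*[560,420],.05)[0]; q=fit([(s,m)],LIE,np.array([*p[:2],HP[2]]),(.01,.01,.1)); print(round(d["conf"],2),ys.min(),ys.max(),q[1],w2h(*q[0][:2]),np.degrees(q[0][2]))
for d in ctrl.cut_out(s,"knob"):
    ys,xs=np.where(d["pixels"]); c=np.median(np.c_[xs,ys],0); print("knob",d["conf"],xs.min(),xs.max(),w2h(*onz(s,c,.034)[0][:2]))
g=s["color"].mean(2)
for hy in(.136,.147,.158,.169,.180,.191): u=proj(s,[*h2w(-.058,hy),.034])[0].round().astype(int); print(hy,u,g[u[1]-2:u[1]+3,u[0]-1:u[0]+2].mean().round() if 0<=u[0]<560 and 0<=u[1]<420 else None)
```

```text
[ 0.42888869 -0.27520629  0.30675583] [-0.10897859  0.0282278 ] [-0.30573253  0.10271873  0.32126629]
0.82 0 96 0.012307396158576012 [ 0.00838702 -0.06966582] -30.309477678421043
0.71 0 96 0.024091068655252457 [0.0085469 0.0703925] -30.55004051652249
0.43 96 140 1.6414474248886108 [-0.05537396  0.11190921] -95.08268985005759
knob 0.67 145 391 [-0.04204502  0.08986641]
0.136 [172 124] 217.0
0.147 [161 124] 60.0
0.158 [150 124] 52.0
0.169 [139 124] 79.0
0.18 [128 124] 81.0
0.191 [117 124] 82.0
```

Run:
```python
from h import *
s=ctrl.snapshot("wrist"); g=s["color"].mean(2)
for hy in np.arange(.132,.172,.002): u=proj(s,[*h2w(-.058,hy),.034])[0]; print(round(hy*1000),cv2.getRectSubPix(g.astype(np.float32),(1,5),tuple(map(float,u))).mean().round(),end=" | ")
w=np.load("w3.npy",allow_pickle=True).item(); g=w["color"].mean(2); print()
for hy in np.arange(.132,.172,.002): u=proj(w,[*h2w(-.058,hy),.034])[0]; print(round(hy*1000),cv2.getRectSubPix(g.astype(np.float32),(1,5),tuple(map(float,u))).mean().round(),end=" | ")
```

```text
132 230.0 | 134 232.0 | 136 225.0 | 138 180.0 | 140 62.0 | 142 52.0 | 144 62.0 | 146 62.0 | 148 60.0 | 150 59.0 | 152 57.0 | 154 54.0 | 156 53.0 | 158 52.0 | 160 52.0 | 162 61.0 | 164 80.0 | 166 81.0 | 168 80.0 | 170 80.0 | 
132 239.0 | 134 236.0 | 136 225.0 | 138 98.0 | 140 60.0 | 142 66.0 | 144 66.0 | 146 66.0 | 148 65.0 | 150 64.0 | 152 63.0 | 154 63.0 | 156 62.0 | 158 59.0 | 160 67.0 | 162 83.0 | 164 82.0 | 166 80.0 | 168 79.0 | 170 81.0 |
```

```bash
python3 -c "
from h import *
print(ctrl.close_job())"
```

```text
the job is handed in; nothing more can be done
None
```

The job is handed in, with no verdict returned: my last camera fits put both blocks (only two were on the bench) wells up and fully home in the left and right bays, and the retainer knob home. Only the 12-well block was tipped over the front edge; the 6-well block toppled onto the bench wells-up when I dragged it clear of the microscope, so I lifted it into the left bay and pushed it home.

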